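Fetch the fork end from behind the tins

ROBOT

A 6-joint arm with a two-finger parallel gripper is mounted at the origin on the work surface. World frame = base frame: x ahead of the robot, y to its left, z up, the work surface at z = 0. Lengths are in mm, angles in rad, forces in N, time in s.
With the tool pointing down it reaches from about 150 to 775 mm from the base axis. Payload 6.1 kg.
Tool frame: the origin (TCP) lies at the very end of the fingers, on their centre line; the grasp point (between the pads) lies 19 mm behind it; z points along the fingers, x is the direction in which the jaws open and shut, and the axes are right-handed (so a half turn about z gives the same grasp; the last joint's range is limited). The gripper opens to 85 mm and grips with 20 to 120 N. Pads are 22 mm wide; open, the fingers measure 114 mm over their backs; the gripper's body (76 mm by 85 mm) begins 54 mm behind the grasp point. The pads swing forward as they close: fully open they stand 13 mm farther back than shut.
Start: joints at [1.292, 0.126, -0.04, 1.405, 0, 1.571], TCP at [144.475, 504.713, 231.295] pointing down, gripper open.
Joint ranges: [-2.72, 2.72], [-0.95, 1.95], [-1.27, 1.35], [-1.78, 2.02], [-1.46, 1.47], [-3.14, 3.14]. Speed limits (rad/s): [2.39, 2.39, 3.01, 3.14, 3.14, 3.14].

INTERFACE

Orientations are given as a unit quaternion [x, y, z, w].
In Python, from station import * gives the robot as it stands. The module is installed in compiled form; this text tells all that it offers.
- The arm moves only by the shell command python3 -m inch 'ROWS' [FORCE]. ROWS is JSON, a list of rows, each an object of numbers: "claw": the finger opening in mm, from 0 to 85.4; "tx", "ty", "tz": the shift along the world's x, y, z in mm; "ax", "ay", "az": the turn, a rotation vector about the world's x, y, z in rad. In form: [{"claw": .., "tx": .., "ty": .., "tz": .., "ax": .., "ay": .., "az": ..}, ...]. A call has 1 to 5 rows; each row is the pose to reach, as a shift and turn from the pose measured when the call began; what a row does not reach only later rows make up. A row lasts 1/10 s, in which the tool goes at most 50 mm and 8.59 degrees, less where a joint would pass 70% of its speed; a pose out of reach is approached as far as the arm can. A call with a gripper value outside its range is refused whole. The fingers move at their own pace and stop on an object; FORCE is the grip in N (left out, the last holds). Time passes only in rows, so rows that repeat a pose let the fingers close. It gives the time, the measured TCP pose, the force and the opening at its end, in the units of the state.
- observe(): the state, without advancing time (a new reading comes with each control period).
- grab_frame(name): name is "side" or "top"; returns a dict with "frame" (420x560x3 uint8, red, green, blue), "fx", "fy", "cx", "cy" (pixels), "distortion" ([k1, k2, p1, p2, k3] as OpenCV has them; the pictures are not rectified), "R" (3x3) and "t" (3): a world point X has camera coordinates R X + t. Camera axes: x right, y down, z forward; pixel columns grow to the right and rows downward; lengths in mm; the calibration is good to about 2 mm. A picture is of the moment at which its call begins. There is no depth.
- hand_in(): hands the job in, once; it reports no verdict.
The state is a dict: "time": time; "joints": joint angles; "qvel": joint speeds; "effort": joint torques, N m; "tcp_pos": TCP position; "eef_rot": TCP orientation; "wrist_force": force on the tool from outside, world axes, zero at the start; "torque": the same for the moment, N m; "opening": opening from 0.0 (shut) to 1.0 (fully open).
Only numpy, scipy, OpenCV 4.12 (cv2) and the standard library are available. Lean on these libraries where they do the work, as an engineer would, in place of code of your own. Each camera call takes 0.05 s, during which the arm holds its last target.

TASK

The steel fork end stands at the back of the parts tray behind the round tin, the square tin and the bottle: first stand all three upright on the black rubber mat, then set the fork end upright between the open vise jaws, midway along them, on the vise bed with its slot running straight from jaw to jaw. Only then put each of the three back upright on the very spot in the tray where it stood at the start. Leave the brass bush, the file and the brush alone, and knock nothing over.

Things in the scene. Friction and masses are not known exactly. Their poses are not given: they have to be found in the camera images.
- fork: The wanted part: dark steel fork end (clevis), 34 (x) x 40 (y) x 60 (z) mm, 0.4 kg: solid block 34 mm high, above it two 11 mm thick prongs at the +y and -y sides, and between them an 18 mm slot running along x, open at the top. Grip it across its flat y faces (40 mm). Stands in the tray's back row; upright at every start, origin at the centre of its underside, z up.
- round_tin: Grey round tin with paper label and bare steel lid, 52 mm diameter, 53 mm at the lid (the top 6 mm), 100 mm high, 0.35 kg nominal. One of the three tall things in the tray's front row; upright at every start, origin at the centre of its underside, z up.
- square_tin: Grey box-shaped tin with paper label, 44 (x) x 56 (y) mm, body 92 mm high, and on top a black screw cap (22 mm diameter, 14 mm high, 12 mm off centre to +y). 0.35 kg nominal. One of the three tall things in the front row; grip it across x (44 mm); upright at every start, origin at the centre of its underside, z up.
- bottle: White plastic bottle with straight round body of 48 mm diameter up to 88 mm, then a cone and a thin black nozzle up to 125 mm. 0.2 kg nominal. One of the three tall things in the front row; upright at every start, origin at the centre of its underside, z up.
- tray: Low steel parts tray, fixed, 170 (x) x 280 (y) mm, rim 15 mm high, 3 mm thick floor on which things stand. Origin at the centre of its underside; +x to its back, away from the robot. Front row: 37 mm to -x of the centre, three spots 80 mm apart along y, things in any order. Back row: 24 mm to +x, fork end 55 mm to one side, bush to the other (all about).
- mat: Black rubber mat, fixed, 270 (x) x 130 (y) x 3 mm, lying on the bench to one side of the tray (left or right): the side area. Things stand on it 3 mm above the bench. Origin at the centre of its underside, x along its long side. A thing is on it when its origin is inside the mat's outline.
- vise: Blue machine vise, fixed, on the tray's other side from the mat. Origin on the underside midway between the jaws, x across the jaws. Jaw faces at x = -31 and +31 mm, 105 mm wide along y, up to 65 mm above the bench, immovable; bed between them 70 mm wide, 35 mm above the bench. The fork end goes on the bed at the origin in plan, its x along the vise's x either way. Screw end: to x = -150 mm.
- bush: Bystander: brass ring, 40 mm diameter, 22 mm bore, 35 mm high, standing in the tray's back row beside the fork end; leave it there. Origin at the centre of its underside.
- file: Bystander: flat file, 315 mm long, 24 mm wide and high at most, with round wooden handle, lying across in front of the robot on the near side of the tray. Origin on the bench, 185 mm from the handle's end, x towards the tip.
- brush: Bystander: bench brush, 265 mm long, round wooden handle, steel ferrule, brown bristles up to 66 mm wide and 40 mm high, lying beyond the tray. Origin on the bench, 115 mm from the handle's end, x towards the bristles.

How it is judged (in metres and radians):
On the way, in this order (a step that is already met when the one before it is completed fails the run):
1. round tin, square tin and bottle all stand upright on the mat, the fork end still in its place in the tray (x of round_tin in the frame of mat between -0.135 and 0.135 m and y of round_tin in the frame of mat between -0.065 and 0.065 m and height (world z) of each of round_tin, square_tin, bottle below 0.008 m and angle between each of round_tin, square_tin, bottle's own z axis and vertical below 0.1 rad and x of square_tin in the frame of mat between -0.135 and 0.135 m and y of square_tin in the frame of mat between -0.065 and 0.065 m and x of bottle in the frame of mat between -0.135 and 0.135 m and y of bottle in the frame of mat between -0.065 and 0.065 m and distance of fork from where it was at the start of the episode below 0.03 m), for 0.2 s.
2. the fork end stands between the vise jaws while the three still stand on the mat (x of fork in the frame of vise between -0.014 and 0.014 m and y of fork in the frame of vise between -0.015 and 0.015 m and height (world z) of fork between 0.031 and 0.04 m and angle between each of fork, round_tin, square_tin, bottle's own z axis and vertical below 0.1 rad and angle between the x axis of fork and the x axis of vise, either way round below 0.3 rad and x of round_tin in the frame of mat between -0.135 and 0.135 m and y of round_tin in the frame of mat between -0.065 and 0.065 m and height (world z) of each of round_tin, square_tin, bottle below 0.008 m and x of square_tin in the frame of mat between -0.135 and 0.135 m and y of square_tin in the frame of mat between -0.065 and 0.065 m and x of bottle in the frame of mat between -0.135 and 0.135 m and y of bottle in the frame of mat between -0.065 and 0.065 m), for 0.2 s.
At the end, for the whole second after the job is handed in: Fork end upright on the vise bed, within 14 mm of the middle across the jaws, 15 mm along them, its x along the vise's within 0.3 rad; round tin, square tin and bottle each upright within 13 mm of their own starting spot; upright means within 0.1 rad; all released and at rest (x of fork in the frame of vise between -0.014 and 0.014 m and y of fork in the frame of vise between -0.015 and 0.015 m and height (world z) of fork between 0.031 and 0.04 m and angle between each of fork, round_tin, square_tin, bottle's own z axis and vertical below 0.1 rad and angle between the x axis of fork and the x axis of vise, either way round below 0.3 rad and linear speed of each of fork, round_tin, square_tin, bottle below 0.02 m/s and contact force between each of fork, round_tin, square_tin, bottle and the fingers below 0.1 N and distance of each of round_tin, square_tin, bottle from where it was at the start of the episode below 0.013 m); the robot touches nothing.
It fails at once if the bush is disturbed (moved more than 20 mm) (distance of bush from where it was at the start of the episode above 0.02 m).
It fails at once if the file is disturbed (moved more than 20 mm) (distance of file from where it was at the start of the episode above 0.02 m).
It fails at once if the brush is disturbed (moved more than 20 mm) (distance of brush from where it was at the start of the episode above 0.02 m).
It fails at once if a tin, the bottle or the fork end is knocked over (leans more than 0.6 rad) (angle between any of round_tin, square_tin, bottle, fork's own z axis and vertical above 0.6 rad).
It also fails if it takes over 147 s, if anything falls off the work surface, if the arm or the gripper's body presses on something with over 40 N, if the wrist force passes 120 N, or if a joint passes its speed limit or range.

## Working session

There is one attempt and no reset: what is moved stays moved. The work goes in short steps, Python scripts to look and compute and a shell command to move; the robot and the scene stay as the last step left them, time stands still between calls to the robot, and variables do not carry over. Pictures are saved under pics/ and viewed, and the job is handed in when it is done.

```bash
mkdir -p pics
python3 - <<'E'
from station import *
import cv2,json
print(observe())
for n in("side","top"):
    g=grab_frame(n); cv2.imwrite(f"pics/{n}0.png",g["frame"][:,:,::-1])
    print(n,{k:g[k] for k in g if k!="frame"})
E
```

```text
{'time': 0.0, 'joints': array([ 1.29199144e+00,  1.26371968e-01, -4.06358722e-02,  1.40538596e+00,
        2.13082732e-05,  1.57080210e+00]), 'qvel': array([ 6.64435168e-04, -3.00538132e-04, -7.30849799e-04,  1.14068032e-03,
       -6.46929297e-05, -1.46784720e-03]), 'effort': array([-1.14201281e-03, -4.35914004e+01,  3.52923274e+01,  1.73551549e-02,
       -6.61215518e-05,  8.00898420e-06]), 'tcp_pos': array([144.36337872, 504.33000027, 230.51992239]), 'eef_rot': array([ 7.98502233e-01,  6.01991316e-01, -6.44204790e-04,  4.72329519e-04]), 'wrist_force': array([-0.00225223, -0.03440948,  0.08396894]), 'torque': array([-0.01850032,  0.01658126,  0.03847241]), 'opening': 0.9986572269523409}
side {'fx': 537.2580453258332, 'fy': 537.2580453258332, 'cx': 276.76505728404913, 'cy': 209.13552462199124, 'distortion': array([-0.02327935,  0.        ,  0.        ,  0.        ,  0.        ]), 'R': array([[ 0.97595285, -0.21734142, -0.01669571],
       [-0.13890739, -0.56106566, -0.81603313],
       [ 0.16799041,  0.79872901, -0.57776396]]), 't': array([-568.72358645,  140.35121648, 1193.83762428])}
top {'fx': 492.6318360325975, 'fy': 492.6318360325975, 'cx': 274.30568993074394, 'cy': 209.90864318633552, 'distortion': array([0.03123696, 0.        , 0.        , 0.        , 0.        ]), 'R': array([[-0.01091808, -0.99949674,  0.02978369],
       [-0.99692752,  0.00856991, -0.07785938],
       [ 0.07756495, -0.03054225, -0.99651937]]), 't': array([  -9.94360393,  572.51861476, 1087.80878209])}
```

View pics/side0.png

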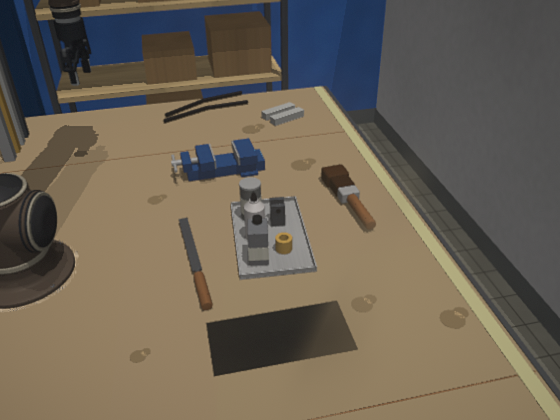

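View pics/top0.png

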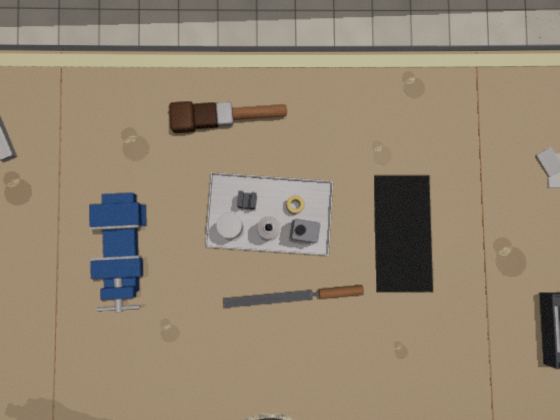

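The top view has x up and y to the left. The mat is on the right (-y) around px (403,233) and the vise on the left around (120,243). The front row, left to right, is the round tin (229,226), bottle (268,228) and square tin (305,231). The fork is at (247,200) and the bush at (296,204). I'll zoom in to measure.

```bash
cat > h.py <<'E'
import numpy as np, cv2
from station import *
def K(g): return np.array([[g["fx"],0,g["cx"]],[0,g["fy"],g["cy"]],[0,0,1.]])
def ray(g,uv):
    p=cv2.undistortPoints(np.array([[uv]],float),K(g),np.array(g["distortion"]))[0,0]
    R=np.array(g["R"]);t=np.array(g["t"]); return -R.T@t, R.T@np.array([p[0],p[1],1.])
def onz(g,uv,z):
    c,d=ray(g,uv); return c+d*(z-c[2])/d[2]
def proj(g,X):
    R=np.array(g["R"]); r,_=cv2.Rodrigues(R)
    return cv2.projectPoints(np.array([X],float),r,np.array(g["t"],float),K(g),np.array(g["distortion"]))[0][0,0]
def crop(g,name,x0,y0,w,h,s):
    f=g["frame"][y0:y0+h,x0:x0+w,::-1]
    cv2.imwrite("pics/"+name,cv2.resize(f,None,fx=s,fy=s,interpolation=cv2.INTER_CUBIC))
E
python3 - <<'E'
from h import *
t=grab_frame("top"); s=grab_frame("side")
crop(t,"top_tray.png",200,165,140,100,5)
crop(s,"side_tray.png",220,165,110,115,5)
crop(t,"top_vise.png",80,180,80,140,4)
m=(t["frame"].max(2)<45).astype(np.uint8)
n,l,st,c=cv2.connectedComponentsWithStats(m)
for i in range(1,n):
    if st[i,4]>1500:
        r=cv2.minAreaRect(np.argwhere(l==i)[:,::-1].astype(np.float32)); print(st[i],r,[onz(t,p,3).round(1) for p in cv2.boxPoints(r)], onz(t,r[0],3))
E
```

```text
[ 375  176   57  116 6248] ((402.53216552734375, 233.0302276611328), (115.66228485107422, 54.66081619262695), 88.21009063720703) [array([ 650.5, -246.7,    3. ]), array([ 653.6, -374. ,    3. ]), array([ 387.9, -372.6,    3. ]), array([ 385.5, -247.7,    3. ])] [ 518.08631554 -310.31877005    3.        ]
```

View pics/top_tray.png

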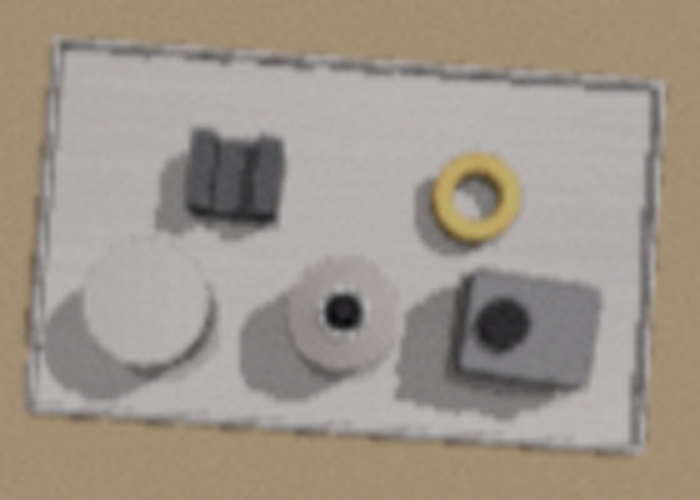

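View pics/side_tray.png

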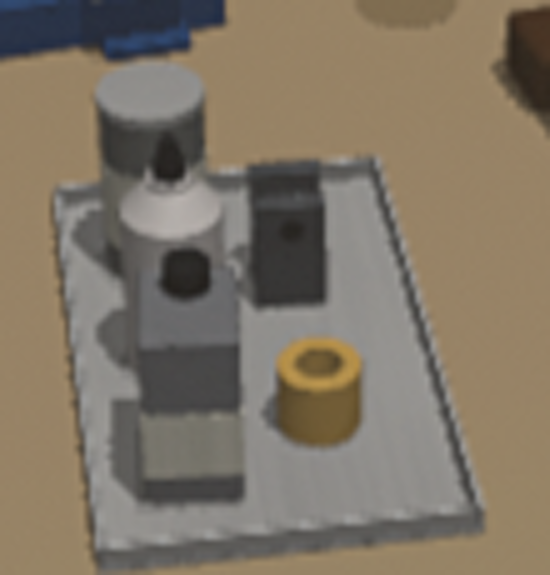

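View pics/top_vise.png

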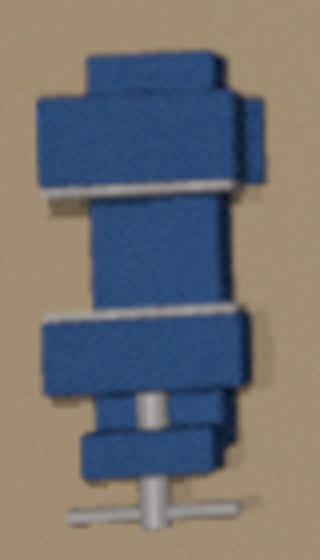

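Run:
```python
from h import *
t=grab_frame("top"); s=grab_frame("side")
T=lambda x,y,z:onz(t,((x+.5)/5-.5+200,(y+.5)/5-.5+165),z).round(1)
V=lambda x,y,z:onz(t,((x+.5)/4-.5+80,(y+.5)/4-.5+180),z).round(1)
S=lambda x,y,z:onz(s,((x+.5)/5-.5+220,(y+.5)/5-.5+165),z).round(1)
P=lambda n,*a:print(n,*[x[:2] for x in a])
P("tray",*[T(*p,15) for p in [(58,40),(663,85),(640,450),(30,410)]])
P("round",T(148,300,103),T(84,300,103),T(212,300,103), "side",S(150,92,103))
P("bottle tip",T(344,312,128),"shoulder",T(344,315,91),T(288,315,91),T(401,315,91),"side tip",S(169,137,128))
P("sq",*[T(*p,95) for p in [(475,268),(602,290),(587,387),(460,365)]],"cap",T(502,325,109),"side cap",S(187,258,109))
P("fork",*[T(*p,63) for p in [(193,128),(284,138),(275,210),(187,210)]],"side",*[S(*p,63) for p in [(250,160),(321,163),(323,205),(251,196)]],"base",*[S(*p,3) for p in [(255,304),(325,302)]])
P("bush",T(477,197,38),"side",S(320,362,38))
P("vise",*[V(*p,65) for p in [(48,200),(240,188),(43,316),(240,303)]])
# red pixels: file/brush extents
```

```text
tray [659.2 126.8] [ 636.7 -148.9] [ 470.7 -135.1] [491.7 139.4]
round [536.3  81.1] [536.6 107.6] [536.   54.5] si [535.5  79.4]
bottle tip [5.294e+02 1.000e-01] sh [529.8  -0.6] [530.  23.] [529.5 -24.6] si [531.3   1.2]
sq [548.9 -55.9] [ 539.1 -109.3] [ 498.4 -102.3] [508.1 -49. ] ca [524.2 -65.7] si [525.9 -65.9]
fork [612.9  63.7] [608.2  24.2] [576.8  28.4] [577.1  66.5] si [581.3  69.1] [614.3  58.2] [607.1  23.2] [575.4  38.8] ba [574.6  32.6] [608.2  26. ]
bush [584.  -61.3] si [585.3 -62.8]
vise [530.4 375.1] [535.7 274.4] [469.  376.5] [474.5 273.7]
```

```bash
python3 -m inch '[{"claw":85,"tx":380,"ty":-583,"tz":0,"az":-1.467},{"claw":85,"tx":380,"ty":-583,"tz":0,"az":-1.467},{"claw":85,"tx":380,"ty":-583,"tz":0,"az":-1.467},{"claw":85,"tx":380,"ty":-583,"tz":0,"az":-1.467},{"claw":85,"tx":380,"ty":-583,"tz":0,"az":-1.467}]' 40
```

```text
invalid input at $[0]: expected keys claw, tx, ty, tz, ax, ay, az
```

```bash
python3 -m inch '[{"claw":85,"tx":380,"ty":-583,"tz":0,"ax":0,"ay":0,"az":-1.467},{"claw":85,"tx":380,"ty":-583,"tz":0,"ax":0,"ay":0,"az":-1.467},{"claw":85,"tx":380,"ty":-583,"tz":0,"ax":0,"ay":0,"az":-1.467},{"claw":85,"tx":380,"ty":-583,"tz":0,"ax":0,"ay":0,"az":-1.467},{"claw":85,"tx":380,"ty":-583,"tz":0,"ax":0,"ay":0,"az":-1.467}]' 40
```

```text
time: 0.8
tcp_pos: [281.5, 293.6, 231.3]
eef_rot: [0.964, 0.265, 0.0, -0.0]
wrist_force: [0.3, 0.5, 0.3]
opening: 0.997
```

```bash
python3 -m inch '[{"claw":85,"tx":242,"ty":-373,"tz":0,"ax":0,"ay":0,"az":-0.711},{"claw":85,"tx":242,"ty":-373,"tz":0,"ax":0,"ay":0,"az":-0.711},{"claw":85,"tx":242,"ty":-373,"tz":0,"ax":0,"ay":0,"az":-0.711},{"claw":85,"tx":242,"ty":-373,"tz":0,"ax":0,"ay":0,"az":-0.711},{"claw":85,"tx":242,"ty":-373,"tz":0,"ax":0,"ay":0,"az":-0.711}]' 40
```

```text
time: 1.3
tcp_pos: [417.5, 83.4, 231.6]
eef_rot: [0.996, -0.09, 0.001, -0.0]
wrist_force: [1.3, 1.2, 0.2]
opening: 0.995
```

```bash
python3 -m inch '[{"claw":85,"tx":106,"ty":-162.5,"tz":0,"ax":0,"ay":0,"az":0},{"claw":85,"tx":106,"ty":-162.5,"tz":0,"ax":0,"ay":0,"az":0},{"claw":85,"tx":106,"ty":-162.5,"tz":0,"ax":0,"ay":0,"az":0},{"claw":85,"tx":106,"ty":-162.5,"tz":0,"ax":0,"ay":0,"az":0},{"claw":85,"tx":106,"ty":-162.5,"tz":0,"ax":0,"ay":0,"az":0}]' 40
python3 - <<'E'
from h import *
print(observe()["tcp_pos"])
t=grab_frame("top"); s=grab_frame("side")
crop(t,"t1.png",200,150,200,140,4)
crop(s,"s1.png",200,80,180,200,3)
E
```

```text
time: 1.8
tcp_pos: [525.7, -83.3, 230.2]
eef_rot: [0.996, -0.092, 0.0, 0.0]
wrist_force: [0.7, 0.9, 0.2]
opening: 0.994
[525.66183601 -83.32479159 230.22275968]
```

View pics/s1.png

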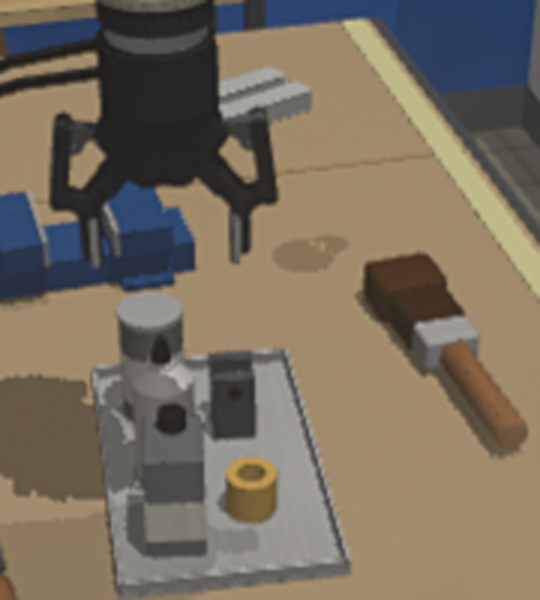

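View pics/t1.png

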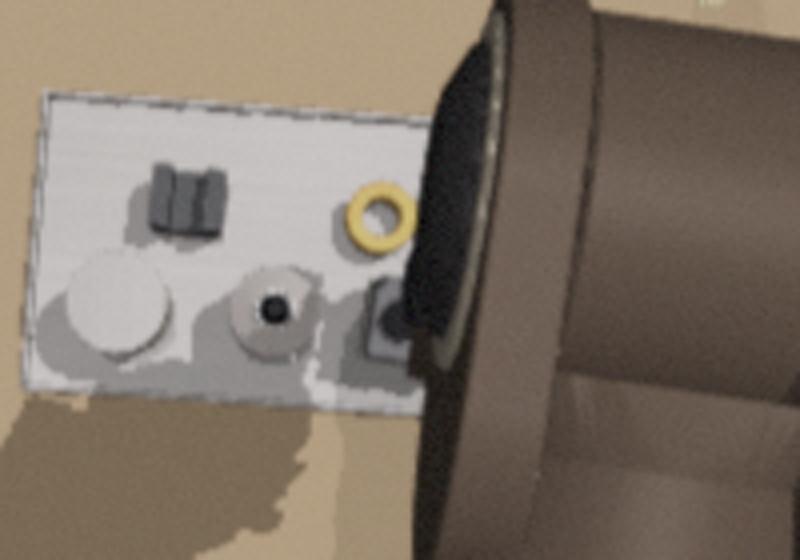

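The side view shows the open fingers above the tray row, clear of everything. Lowering onto the square tin.

```bash
python3 -m inch '[{"claw":85,"tx":-2,"ty":4,"tz":0,"ax":0,"ay":0,"az":0.01},{"claw":85,"tx":-2,"ty":4,"tz":-50,"ax":0,"ay":0,"az":0.01},{"claw":85,"tx":-2,"ty":4,"tz":-90,"ax":0,"ay":0,"az":0.01},{"claw":85,"tx":-2,"ty":4,"tz":-100,"ax":0,"ay":0,"az":0.01},{"claw":85,"tx":-2,"ty":4,"tz":-100,"ax":0,"ay":0,"az":0.01}]' 40
```

```text
time: 2.4
tcp_pos: [520.1, -74.7, 130.2]
eef_rot: [0.996, -0.085, -0.001, -0.001]
wrist_force: [0.4, -0.2, 0.6]
opening: 0.997
```

```bash
python3 -c "
from h import *
print(observe()['tcp_pos']);grab_frame('top');print(observe()['tcp_pos']);grab_frame('top');print(observe()['tcp_pos'],observe()['eef_rot'])"
```

```text
[520.06263386 -74.71080831 130.22871568]
[521.33572404 -75.10246147 131.95522559]
[522.26536295 -75.42223715 132.97665822] [ 9.96349021e-01 -8.53652124e-02  1.11347634e-03 -4.11082542e-04]
```

```bash
python3 -m inch '[{"claw":85,"tx":1.5,"ty":-3.5,"tz":-15,"ax":0,"ay":0,"az":0},{"claw":85,"tx":1.5,"ty":-3.5,"tz":-35,"ax":0,"ay":0,"az":0},{"claw":85,"tx":1.5,"ty":-3.5,"tz":-45,"ax":0,"ay":0,"az":0},{"claw":85,"tx":1.5,"ty":-3.5,"tz":-50,"ax":0,"ay":0,"az":0},{"claw":85,"tx":1.5,"ty":-3.5,"tz":-50,"ax":0,"ay":0,"az":0}]' 40
python3 -c "
from h import *
print(observe()['tcp_pos']);grab_frame('top');print(observe()['tcp_pos']);s=grab_frame('side');print(observe()['tcp_pos'],observe()['eef_rot'])
crop(s,'s2.png',200,140,150,150,4)"
```

```text
time: 3.0
tcp_pos: [523.6, -79.0, 82.7]
eef_rot: [0.996, -0.085, 0.001, -0.0]
wrist_force: [0.0, 0.1, 0.3]
opening: 0.993
[523.61951064 -79.01690156  82.69036826]
[523.94206358 -79.02238495  83.23666712]
[524.17466922 -79.02584732  83.56621056] [ 9.96343880e-01 -8.54193635e-02  1.50198662e-03 -3.87369326e-04]
```

View pics/s2.png

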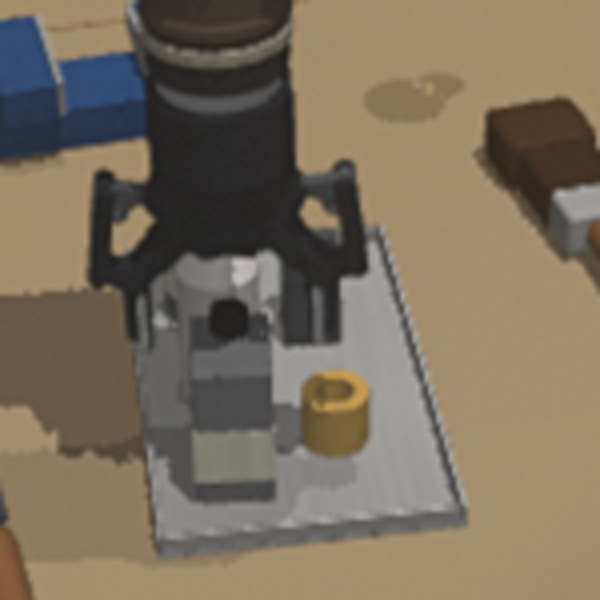

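The fingers straddle the square tin at (230,350) with even gaps. Lowering 22 mm more, then closing.

```bash
python3 -m inch '[{"claw":85,"tx":-0.5,"ty":0,"tz":-10,"ax":0,"ay":0,"az":0},{"claw":85,"tx":-0.5,"ty":0,"tz":-22,"ax":0,"ay":0,"az":0},{"claw":60,"tx":-0.5,"ty":0,"tz":-22,"ax":0,"ay":0,"az":0},{"claw":40,"tx":-0.5,"ty":0,"tz":-22,"ax":0,"ay":0,"az":0},{"claw":35,"tx":-0.5,"ty":0,"tz":-22,"ax":0,"ay":0,"az":0}]' 40
python3 -m inch '[{"claw":35,"tx":0,"ty":0,"tz":0,"ax":0,"ay":0,"az":0},{"claw":35,"tx":0,"ty":0,"tz":0,"ax":0,"ay":0,"az":0},{"claw":35,"tx":0,"ty":0,"tz":0,"ax":0,"ay":0,"az":0},{"claw":35,"tx":0,"ty":0,"tz":0,"ax":0,"ay":0,"az":0},{"claw":35,"tx":0,"ty":0,"tz":0,"ax":0,"ay":0,"az":0}]' 40
python3 -m inch '[{"claw":30,"tx":0,"ty":0,"tz":0,"ax":0,"ay":0,"az":0},{"claw":30,"tx":0,"ty":0,"tz":0,"ax":0,"ay":0,"az":0},{"claw":30,"tx":0,"ty":0,"tz":0,"ax":0,"ay":0,"az":0}]' 40
```

```text
time: 3.6
tcp_pos: [523.6, -79.1, 61.7]
eef_rot: [0.996, -0.085, 0.001, -0.0]
wrist_force: [2.7, 0.4, 10.5]
opening: 0.511
time: 4.1
tcp_pos: [523.6, -79.0, 61.8]
eef_rot: [0.996, -0.085, 0.001, -0.0]
wrist_force: [-1.3, 1.0, 0.0]
opening: 0.51
time: 4.4
tcp_pos: [523.6, -79.0, 61.8]
eef_rot: [0.996, -0.085, 0.001, -0.0]
wrist_force: [-0.9, -0.0, -0.0]
opening: 0.509
```

```bash
python3 -m inch '[{"claw":30,"tx":0,"ty":0,"tz":10,"ax":0,"ay":0,"az":0},{"claw":30,"tx":0,"ty":0,"tz":35,"ax":0,"ay":0,"az":0},{"claw":30,"tx":-5,"ty":-10,"tz":60,"ax":0,"ay":0,"az":0},{"claw":30,"tx":-20,"ty":-40,"tz":70,"ax":0,"ay":0,"az":0},{"claw":30,"tx":-37,"ty":-77,"tz":70,"ax":0,"ay":0,"az":0}]' 40
python3 -m inch '[{"claw":30,"tx":-17,"ty":-37,"tz":0,"ax":0,"ay":0,"az":0},{"claw":30,"tx":-34,"ty":-74,"tz":0,"ax":0,"ay":0,"az":0},{"claw":30,"tx":-51,"ty":-111,"tz":0,"ax":0,"ay":0,"az":0},{"claw":30,"tx":-68,"ty":-146,"tz":0,"ax":0,"ay":0,"az":0},{"claw":30,"tx":-72,"ty":-154,"tz":0,"ax":0,"ay":0,"az":0}]' 40
python3 -m inch '[{"claw":30,"tx":0,"ty":0,"tz":0,"ax":0,"ay":0,"az":0},{"claw":30,"tx":0,"ty":0,"tz":0,"ax":0,"ay":0,"az":0}]' 40
```

```text
time: 4.9
tcp_pos: [487.7, -156.3, 134.2]
eef_rot: [0.996, -0.084, 0.003, -0.0]
wrist_force: [0.7, -0.9, -5.4]
opening: 0.51
time: 5.4
tcp_pos: [414.0, -313.2, 134.4]
eef_rot: [0.996, -0.086, 0.003, 0.001]
wrist_force: [-0.4, 0.3, -4.5]
opening: 0.509
time: 5.6
tcp_pos: [414.1, -312.9, 134.5]
eef_rot: [0.996, -0.086, 0.003, 0.0]
wrist_force: [0.1, -0.9, -4.8]
opening: 0.509
```

```bash
python3 -m inch '[{"claw":30,"tx":0,"ty":0,"tz":-15,"ax":0,"ay":0,"az":0},{"claw":30,"tx":0,"ty":0,"tz":-40,"ax":0,"ay":0,"az":0},{"claw":30,"tx":0,"ty":0,"tz":-58,"ax":0,"ay":0,"az":0},{"claw":30,"tx":0,"ty":0,"tz":-64,"ax":0,"ay":0,"az":0},{"claw":30,"tx":0,"ty":0,"tz":-64,"ax":0,"ay":0,"az":0}]' 40
python3 -m inch '[{"claw":30,"tx":0,"ty":0,"tz":-3,"ax":0,"ay":0,"az":0},{"claw":30,"tx":0,"ty":0,"tz":-5,"ax":0,"ay":0,"az":0},{"claw":30,"tx":0,"ty":0,"tz":-7,"ax":0,"ay":0,"az":0},{"claw":30,"tx":0,"ty":0,"tz":-8,"ax":0,"ay":0,"az":0},{"claw":30,"tx":0,"ty":0,"tz":-8,"ax":0,"ay":0,"az":0}]' 40
```

```text
time: 6.1
tcp_pos: [414.1, -311.5, 69.8]
eef_rot: [0.996, -0.085, 0.002, -0.0]
wrist_force: [0.1, 0.5, -3.8]
opening: 0.511
time: 6.6
tcp_pos: [414.2, -311.7, 61.9]
eef_rot: [0.996, -0.085, 0.002, -0.0]
wrist_force: [0.2, -0.9, -4.8]
opening: 0.506
```

```bash
python3 -m inch '[{"claw":30,"tx":0,"ty":0,"tz":-1,"ax":0,"ay":0,"az":0},{"claw":30,"tx":0,"ty":0,"tz":-1,"ax":0,"ay":0,"az":0}]' 40
python3 -m inch '[{"claw":30,"tx":0,"ty":0,"tz":-1,"ax":0,"ay":0,"az":0},{"claw":30,"tx":0,"ty":0,"tz":-1,"ax":0,"ay":0,"az":0}]' 40
```

```text
time: 6.8
tcp_pos: [414.1, -311.9, 61.8]
eef_rot: [0.996, -0.086, 0.003, -0.0]
wrist_force: [-2.1, 1.3, 2.9]
opening: 0.507
time: 7.0
tcp_pos: [414.1, -311.9, 61.7]
eef_rot: [0.996, -0.086, 0.003, 0.0]
wrist_force: [-3.7, 1.7, 6.4]
opening: 0.508
```

```bash
python3 -m inch '[{"claw":70,"tx":0,"ty":0,"tz":0,"ax":0,"ay":0,"az":0},{"claw":85,"tx":0,"ty":0,"tz":0,"ax":0,"ay":0,"az":0},{"claw":85,"tx":0,"ty":0,"tz":0,"ax":0,"ay":0,"az":0},{"claw":85,"tx":0,"ty":0,"tz":20,"ax":0,"ay":0,"az":0},{"claw":85,"tx":0,"ty":0,"tz":60,"ax":0,"ay":0,"az":0}]' 40
python3 -m inch '[{"claw":85,"tx":0,"ty":0,"tz":40,"ax":0,"ay":0,"az":0},{"claw":85,"tx":10,"ty":30,"tz":60,"ax":0,"ay":0,"az":0.1},{"claw":85,"tx":25,"ty":70,"tz":60,"ax":0,"ay":0,"az":0.17},{"claw":85,"tx":42,"ty":115,"tz":60,"ax":0,"ay":0,"az":0.17},{"claw":85,"tx":58,"ty":157,"tz":60,"ax":0,"ay":0,"az":0.17}]' 40
python3 -c "
from h import *
t=grab_frame('top');crop(t,'t3.png',340,160,120,160,4)"
```

```text
time: 7.5
tcp_pos: [412.5, -310.6, 119.4]
eef_rot: [0.996, -0.086, 0.0, -0.002]
wrist_force: [0.4, -0.4, 0.6]
opening: 0.996
time: 8.0
tcp_pos: [471.2, -152.3, 179.8]
eef_rot: [1.0, -0.001, 0.001, -0.001]
wrist_force: [0.4, -0.2, -0.8]
opening: 0.993
```

View pics/t3.png

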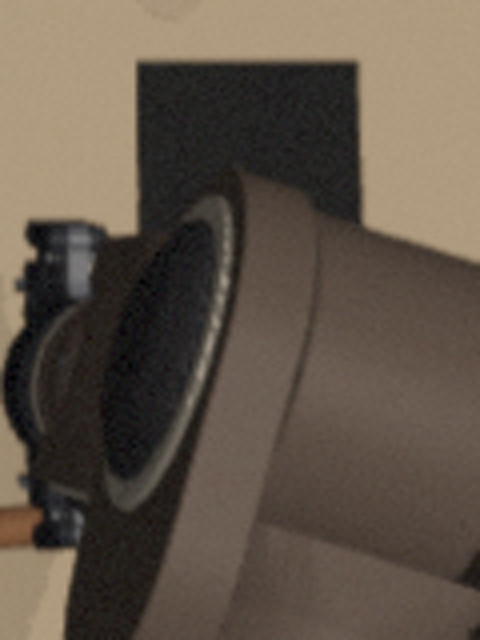

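The arm hides the mat in this view, so I'll check the tin later. Moving on to the bottle.

```bash
python3 -m inch '[{"claw":85,"tx":16,"ty":42,"tz":0,"ax":0,"ay":0,"az":0},{"claw":85,"tx":32,"ty":84,"tz":0,"ax":0,"ay":0,"az":0},{"claw":85,"tx":48,"ty":125,"tz":0,"ax":0,"ay":0,"az":0},{"claw":85,"tx":58.5,"ty":150,"tz":0,"ax":0,"ay":0,"az":0},{"claw":85,"tx":58.5,"ty":152,"tz":0,"ax":0,"ay":0,"az":0}]' 40
python3 -c "
from h import *
s=grab_frame('side');crop(s,'s3.png',200,140,150,250,2);grab_frame('top');print(observe()['tcp_pos'])"
```

```text
time: 8.55
tcp_pos: [532.6, 7.8, 179.3]
eef_rot: [1.0, 0.004, 0.001, -0.004]
wrist_force: [0.3, -1.0, 0.1]
opening: 0.996
[531.42808447   5.46040287 179.35731641]
```

View pics/s3.png

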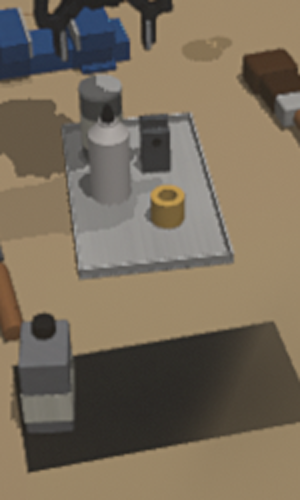

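The square tin stands on the mat at (45,375), well inside the outline. Lowering to the bottle in two steps.

```bash
python3 -m inch '[{"claw":85,"tx":-1.5,"ty":-5,"tz":0,"ax":0,"ay":0,"az":0},{"claw":85,"tx":-1.5,"ty":-5,"tz":-20,"ax":0,"ay":0,"az":0},{"claw":85,"tx":-1.5,"ty":-5,"tz":-50,"ax":0,"ay":0,"az":0},{"claw":85,"tx":-1.5,"ty":-5,"tz":-72,"ax":0,"ay":0,"az":0},{"claw":85,"tx":-1.5,"ty":-5,"tz":-75,"ax":0,"ay":0,"az":0}]' 40
python3 -m inch '[{"claw":85,"tx":0,"ty":0,"tz":0,"ax":0,"ay":0,"az":0}]' 40
python3 -c "
from h import *
s=grab_frame('side');crop(s,'s4.png',200,140,150,150,4);print(observe()['tcp_pos'])"
```

```text
time: 9.15
tcp_pos: [527.6, -1.2, 101.8]
eef_rot: [1.0, 0.001, -0.001, -0.003]
wrist_force: [-0.7, 0.7, 0.6]
opening: 0.997
time: 9.25
tcp_pos: [527.2, -2.3, 102.0]
eef_rot: [1.0, 0.0, -0.002, -0.003]
wrist_force: [-0.4, -0.2, 0.0]
opening: 0.999
[527.2836569   -2.36597036 102.24407995]
```

View pics/s4.png

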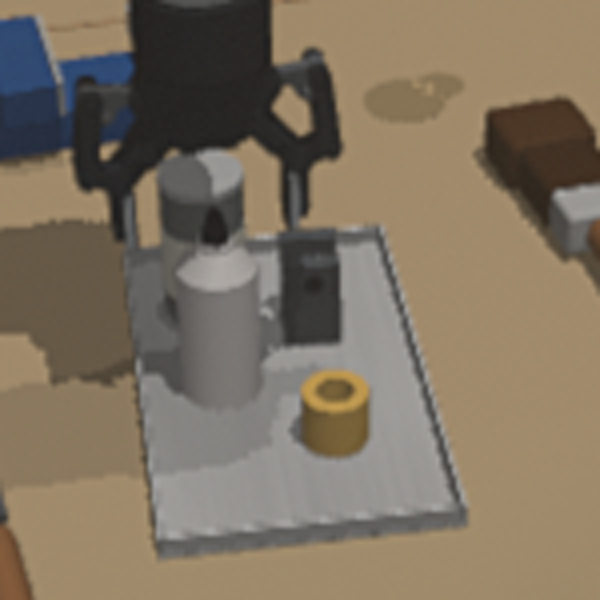

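```bash
python3 -m inch '[{"claw":85,"tx":2.5,"ty":2.4,"tz":0,"ax":0,"ay":0,"az":0},{"claw":85,"tx":2.5,"ty":2.4,"tz":-15,"ax":0,"ay":0,"az":0},{"claw":85,"tx":2.5,"ty":2.4,"tz":-33,"ax":0,"ay":0,"az":0},{"claw":85,"tx":2.5,"ty":2.4,"tz":-44,"ax":0,"ay":0,"az":0},{"claw":85,"tx":2.5,"ty":2.4,"tz":-44,"ax":0,"ay":0,"az":0}]' 30
python3 -m inch '[{"claw":65,"tx":0,"ty":0,"tz":0,"ax":0,"ay":0,"az":0},{"claw":50,"tx":0,"ty":0,"tz":0,"ax":0,"ay":0,"az":0},{"claw":40,"tx":0,"ty":0,"tz":0,"ax":0,"ay":0,"az":0},{"claw":35,"tx":0,"ty":0,"tz":0,"ax":0,"ay":0,"az":0},{"claw":35,"tx":0,"ty":0,"tz":0,"ax":0,"ay":0,"az":0}]' 30
python3 -m inch '[{"claw":35,"tx":0,"ty":0,"tz":0,"ax":0,"ay":0,"az":0},{"claw":35,"tx":0,"ty":0,"tz":0,"ax":0,"ay":0,"az":0}]' 30
python3 -c "
from h import *
s=grab_frame('side');crop(s,'s5.png',200,140,150,150,4);print(observe()['tcp_pos'])"
```

```text
time: 9.8
tcp_pos: [529.2, 0.0, 57.5]
eef_rot: [1.0, 0.0, -0.002, -0.003]
wrist_force: [-0.8, 0.4, 0.0]
opening: 0.991
time: 10.3
tcp_pos: [529.8, 0.1, 58.6]
eef_rot: [1.0, 0.0, -0.001, -0.003]
wrist_force: [-0.9, 1.1, 5.4]
opening: 0.556
time: 10.5
tcp_pos: [529.9, 0.0, 58.6]
eef_rot: [1.0, 0.0, -0.001, -0.003]
wrist_force: [-1.0, 0.3, 1.7]
opening: 0.55
[5.29834305e+02 6.21665650e-02 5.85999554e+01]
```

View pics/s5.png

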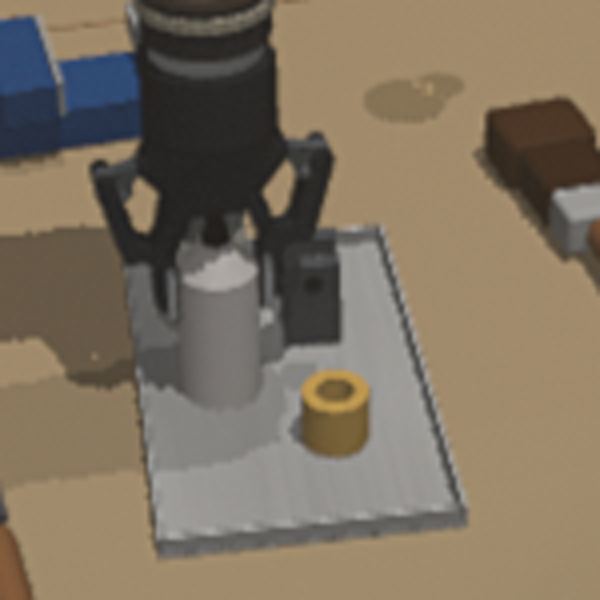

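The bottle is held on its straight body (opening about 47 mm), and the bush and fork are untouched.

```bash
python3 -m inch '[{"claw":35,"tx":0,"ty":0,"tz":10,"ax":0,"ay":0,"az":0},{"claw":35,"tx":0,"ty":0,"tz":35,"ax":0,"ay":0,"az":0},{"claw":35,"tx":0,"ty":-10,"tz":60,"ax":0,"ay":0,"az":0},{"claw":35,"tx":-2,"ty":-35,"tz":72,"ax":0,"ay":0,"az":0},{"claw":35,"tx":-3,"ty":-70,"tz":74,"ax":0,"ay":0,"az":0}]' 30
python3 -m inch '[{"claw":35,"tx":-2,"ty":-40,"tz":0,"ax":0,"ay":0,"az":0},{"claw":35,"tx":-3,"ty":-80,"tz":0,"ax":0,"ay":0,"az":0},{"claw":35,"tx":-5,"ty":-120,"tz":0,"ax":0,"ay":0,"az":0},{"claw":35,"tx":-7,"ty":-160,"tz":0,"ax":0,"ay":0,"az":0},{"claw":35,"tx":-8,"ty":-200,"tz":0,"ax":0,"ay":0,"az":0}]' 30
```

```text
time: 11.05
tcp_pos: [527.9, -69.8, 135.3]
eef_rot: [1.0, 0.002, 0.0, -0.003]
wrist_force: [0.4, 0.0, -1.7]
opening: 0.549
time: 11.55
tcp_pos: [519.5, -271.4, 135.8]
eef_rot: [1.0, 0.002, 0.0, -0.003]
wrist_force: [-0.2, 0.1, -0.6]
opening: 0.552
```

```bash
python3 -m inch '[{"claw":35,"tx":-1,"ty":-25,"tz":0,"ax":0,"ay":0,"az":0},{"claw":35,"tx":-1,"ty":-38,"tz":-10,"ax":0,"ay":0,"az":0},{"claw":35,"tx":-1,"ty":-38,"tz":-35,"ax":0,"ay":0,"az":0},{"claw":35,"tx":-1,"ty":-38,"tz":-60,"ax":0,"ay":0,"az":0},{"claw":35,"tx":-1,"ty":-38,"tz":-66,"ax":0,"ay":0,"az":0}]' 30
python3 -m inch '[{"claw":35,"tx":0,"ty":0,"tz":-1,"ax":0,"ay":0,"az":0},{"claw":35,"tx":0,"ty":0,"tz":-2,"ax":0,"ay":0,"az":0},{"claw":35,"tx":0,"ty":0,"tz":-4,"ax":0,"ay":0,"az":0},{"claw":35,"tx":0,"ty":0,"tz":-6,"ax":0,"ay":0,"az":0},{"claw":35,"tx":0,"ty":0,"tz":-8,"ax":0,"ay":0,"az":0}]' 30
```

```text
time: 12.05
tcp_pos: [516.7, -307.8, 66.3]
eef_rot: [1.0, 0.002, -0.002, -0.005]
wrist_force: [0.2, -0.3, -1.7]
opening: 0.553
time: 12.55
tcp_pos: [517.2, -307.9, 59.0]
eef_rot: [1.0, 0.002, -0.001, -0.004]
wrist_force: [-0.6, 0.2, -1.9]
opening: 0.555
```

```bash
python3 -m inch '[{"claw":35,"tx":0,"ty":0,"tz":-0.5,"ax":0,"ay":0,"az":0},{"claw":35,"tx":0,"ty":0,"tz":-1,"ax":0,"ay":0,"az":0},{"claw":35,"tx":0,"ty":0,"tz":-1.2,"ax":0,"ay":0,"az":0}]' 30
```

```text
time: 12.85
tcp_pos: [517.4, -308.0, 58.6]
eef_rot: [1.0, 0.002, -0.001, -0.004]
wrist_force: [-1.3, 2.5, 7.1]
opening: 0.55
```

```bash
python3 -m inch '[{"claw":60,"tx":0,"ty":0,"tz":0,"ax":0,"ay":0,"az":0},{"claw":70,"tx":0,"ty":0,"tz":0,"ax":0,"ay":0,"az":0},{"claw":70,"tx":0,"ty":0,"tz":0,"ax":0,"ay":0,"az":0},{"claw":70,"tx":0,"ty":0,"tz":25,"ax":0,"ay":0,"az":0},{"claw":70,"tx":0,"ty":0,"tz":70,"ax":0,"ay":0,"az":0}]' 40
python3 -m inch '[{"claw":85,"tx":0,"ty":0,"tz":30,"ax":0,"ay":0,"az":0},{"claw":85,"tx":3,"ty":40,"tz":45,"ax":0,"ay":0,"az":0},{"claw":85,"tx":5,"ty":88,"tz":45,"ax":0,"ay":0,"az":0},{"claw":85,"tx":7,"ty":135,"tz":45,"ax":0,"ay":0,"az":0},{"claw":85,"tx":10,"ty":184,"tz":45,"ax":0,"ay":0,"az":0}]' 40
```

```text
time: 13.35
tcp_pos: [515.4, -306.9, 125.7]
eef_rot: [1.0, 0.002, -0.004, -0.006]
wrist_force: [0.1, -0.5, 0.9]
opening: 0.82
time: 13.85
tcp_pos: [525.2, -121.5, 170.8]
eef_rot: [1.0, 0.001, -0.004, -0.006]
wrist_force: [1.1, 0.3, 1.3]
opening: 0.994
```

```bash
python3 -m inch '[{"claw":85,"tx":3,"ty":48,"tz":0,"ax":0,"ay":0,"az":0},{"claw":85,"tx":5,"ty":95,"tz":0,"ax":0,"ay":0,"az":0},{"claw":85,"tx":6,"ty":140,"tz":0,"ax":0,"ay":0,"az":0},{"claw":85,"tx":8,"ty":175,"tz":0,"ax":0,"ay":0,"az":0},{"claw":85,"tx":9,"ty":195,"tz":0,"ax":0,"ay":0,"az":0}]' 40
python3 -m inch '[{"claw":85,"tx":0,"ty":0,"tz":0,"ax":0,"ay":0,"az":0},{"claw":85,"tx":0,"ty":0,"tz":0,"ax":0,"ay":0,"az":0}]' 40
python3 -c "
from h import *
s=grab_frame('side');crop(s,'s6.png',200,140,200,250,2);print(observe()['tcp_pos'])"
```

```text
time: 14.35
tcp_pos: [534.1, 76.2, 170.7]
eef_rot: [1.0, 0.003, -0.004, -0.006]
wrist_force: [0.2, -1.0, -0.6]
opening: 0.995
time: 14.55
tcp_pos: [533.9, 76.4, 170.5]
eef_rot: [1.0, 0.003, -0.004, -0.006]
wrist_force: [-0.8, -0.1, -0.2]
opening: 0.998
[533.95688778  75.69087401 170.57939179]
```

View pics/s6.png

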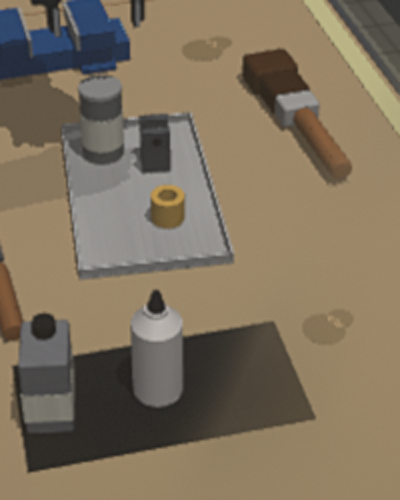

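The bottle and square tin both stand upright on the mat. Next the round tin, also levelling out a small tool tilt.

```bash
python3 -m inch '[{"claw":85,"tx":2,"ty":4.6,"tz":0,"ax":-0.012,"ay":-0.008,"az":0},{"claw":85,"tx":2,"ty":4.6,"tz":-20,"ax":-0.012,"ay":-0.008,"az":0},{"claw":85,"tx":2,"ty":4.6,"tz":-45,"ax":-0.012,"ay":-0.008,"az":0},{"claw":85,"tx":2,"ty":4.6,"tz":-60,"ax":-0.012,"ay":-0.008,"az":0},{"claw":85,"tx":2,"ty":4.6,"tz":-60,"ax":-0.012,"ay":-0.008,"az":0}]' 40
python3 -m inch '[{"claw":85,"tx":0,"ty":0,"tz":0,"ax":0,"ay":0,"az":0}]' 40
python3 -c "
from h import *
s=grab_frame('side');crop(s,'s7.png',200,130,150,120,4);print(observe()['tcp_pos'],observe()['eef_rot'])"
```

```text
time: 15.1
tcp_pos: [534.6, 79.2, 108.4]
eef_rot: [1.0, 0.002, -0.002, 0.001]
wrist_force: [-1.3, -0.0, -0.3]
opening: 0.994
time: 15.2
tcp_pos: [534.9, 78.7, 109.0]
eef_rot: [1.0, 0.001, -0.001, 0.001]
wrist_force: [0.3, -0.5, 0.2]
opening: 0.995
[534.79172879  78.65441343 108.91730729] [ 9.99997436e-01  1.34754914e-03 -1.58271684e-03  8.98612785e-04]
```

View pics/s7.png

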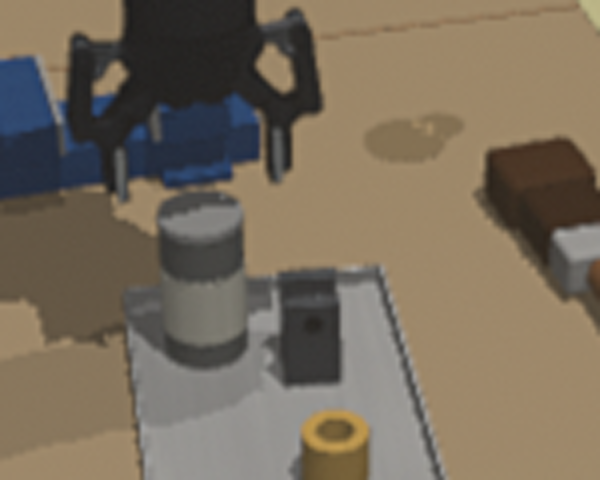

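The open fingers are centred above the round tin's lid at (200,210).

```bash
python3 -m inch '[{"claw":85,"tx":1.2,"ty":1.6,"tz":0,"ax":0,"ay":0,"az":0},{"claw":85,"tx":1.2,"ty":1.6,"tz":-15,"ax":0,"ay":0,"az":0},{"claw":85,"tx":1.2,"ty":1.6,"tz":-33,"ax":0,"ay":0,"az":0},{"claw":85,"tx":1.2,"ty":1.6,"tz":-44,"ax":0,"ay":0,"az":0},{"claw":85,"tx":1.2,"ty":1.6,"tz":-44,"ax":0,"ay":0,"az":0}]' 40
python3 -m inch '[{"claw":65,"tx":0,"ty":0,"tz":0,"ax":0,"ay":0,"az":0},{"claw":50,"tx":0,"ty":0,"tz":0,"ax":0,"ay":0,"az":0},{"claw":40,"tx":0,"ty":0,"tz":0,"ax":0,"ay":0,"az":0},{"claw":40,"tx":0,"ty":0,"tz":0,"ax":0,"ay":0,"az":0},{"claw":40,"tx":0,"ty":0,"tz":0,"ax":0,"ay":0,"az":0}]' 40
python3 -m inch '[{"claw":40,"tx":0,"ty":0,"tz":0,"ax":0,"ay":0,"az":0},{"claw":40,"tx":0,"ty":0,"tz":0,"ax":0,"ay":0,"az":0}]' 40
python3 -c "
from h import *
s=grab_frame('side');crop(s,'s8.png',200,130,150,120,4);print(observe()['tcp_pos'],observe()['eef_rot'])"
```

```text
time: 15.75
tcp_pos: [535.3, 80.2, 63.9]
eef_rot: [1.0, 0.001, -0.003, 0.001]
wrist_force: [-0.2, -0.0, -0.1]
opening: 0.995
time: 16.25
tcp_pos: [535.7, 80.3, 64.9]
eef_rot: [1.0, 0.001, -0.002, 0.001]
wrist_force: [-2.9, 1.1, 4.9]
opening: 0.602
time: 16.45
tcp_pos: [535.7, 80.2, 65.0]
eef_rot: [1.0, 0.001, -0.002, 0.001]
wrist_force: [-0.3, -0.6, 1.2]
opening: 0.602
[535.74131691  80.25303199  64.99455466] [ 9.99997067e-01  1.34341936e-03 -1.79536071e-03  9.14907345e-04]
```

View pics/s8.png

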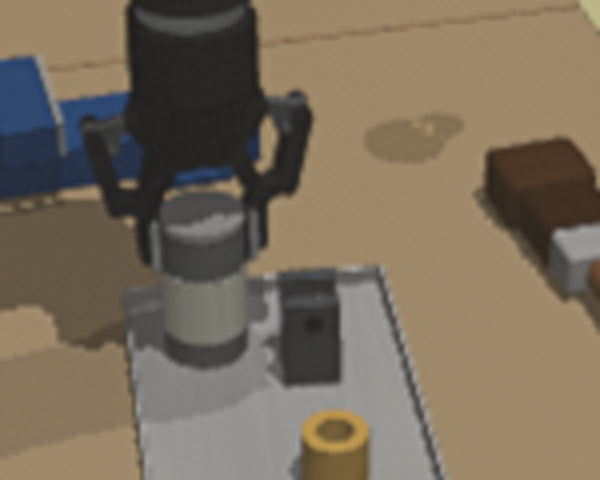

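```bash
python3 -m inch '[{"claw":40,"tx":0,"ty":0,"tz":10,"ax":0,"ay":0,"az":0},{"claw":40,"tx":0,"ty":0,"tz":35,"ax":0,"ay":0,"az":0},{"claw":40,"tx":0,"ty":0,"tz":70,"ax":0,"ay":0,"az":0},{"claw":40,"tx":4,"ty":-20,"tz":80,"ax":0,"ay":0,"az":0},{"claw":40,"tx":12,"ty":-56,"tz":80,"ax":0,"ay":0,"az":0}]' 40
python3 -m inch '[{"claw":40,"tx":9,"ty":-42,"tz":0,"ax":0,"ay":0,"az":0},{"claw":40,"tx":18,"ty":-84,"tz":0,"ax":0,"ay":0,"az":0},{"claw":40,"tx":27,"ty":-126,"tz":0,"ax":0,"ay":0,"az":0},{"claw":40,"tx":36,"ty":-168,"tz":0,"ax":0,"ay":0,"az":0},{"claw":40,"tx":44,"ty":-210,"tz":0,"ax":0,"ay":0,"az":0}]' 40
```

```text
time: 17.0
tcp_pos: [548.8, 25.3, 147.8]
eef_rot: [1.0, 0.003, 0.0, 0.0]
wrist_force: [1.3, 0.0, -4.5]
opening: 0.603
time: 17.5
tcp_pos: [592.8, -186.4, 147.7]
eef_rot: [1.0, 0.003, -0.0, 0.0]
wrist_force: [0.5, 0.2, -4.2]
opening: 0.604
```

```bash
python3 -m inch '[{"claw":40,"tx":9,"ty":-42,"tz":0,"ax":0,"ay":0,"az":0},{"claw":40,"tx":17,"ty":-82,"tz":0,"ax":0,"ay":0,"az":0},{"claw":40,"tx":23,"ty":-110,"tz":0,"ax":0,"ay":0,"az":0},{"claw":40,"tx":25,"ty":-122,"tz":-5,"ax":0,"ay":0,"az":0},{"claw":40,"tx":25,"ty":-122,"tz":-15,"ax":0,"ay":0,"az":0}]' 40
python3 -m inch '[{"claw":40,"tx":0,"ty":0,"tz":-15,"ax":0,"ay":0,"az":0},{"claw":40,"tx":0,"ty":0,"tz":-38,"ax":0,"ay":0,"az":0},{"claw":40,"tx":0,"ty":0,"tz":-55,"ax":0,"ay":0,"az":0},{"claw":40,"tx":0,"ty":0,"tz":-60,"ax":0,"ay":0,"az":0},{"claw":40,"tx":0,"ty":0,"tz":-60,"ax":0,"ay":0,"az":0}]' 40
```

```text
time: 18.0
tcp_pos: [617.9, -310.0, 132.1]
eef_rot: [1.0, 0.002, -0.0, 0.0]
wrist_force: [-0.2, 0.9, -4.3]
opening: 0.606
time: 18.5
tcp_pos: [617.1, -308.3, 71.0]
eef_rot: [1.0, 0.003, -0.001, -0.0]
wrist_force: [0.9, -0.5, -3.4]
opening: 0.606
```

```bash
python3 -m inch '[{"claw":40,"tx":0,"ty":0,"tz":-2,"ax":0,"ay":0,"az":0},{"claw":40,"tx":0,"ty":0,"tz":-4,"ax":0,"ay":0,"az":0},{"claw":40,"tx":0,"ty":0,"tz":-5,"ax":0,"ay":0,"az":0},{"claw":40,"tx":0,"ty":0,"tz":-6,"ax":0,"ay":0,"az":0},{"claw":40,"tx":0,"ty":0,"tz":-7,"ax":0,"ay":0,"az":0}]' 40
```

```text
time: 19.0
tcp_pos: [617.4, -308.4, 65.2]
eef_rot: [1.0, 0.003, -0.001, -0.0]
wrist_force: [-3.1, 3.7, 7.1]
opening: 0.599
```

```bash
python3 -m inch '[{"claw":60,"tx":0,"ty":0,"tz":0,"ax":0,"ay":0,"az":0},{"claw":70,"tx":0,"ty":0,"tz":0,"ax":0,"ay":0,"az":0},{"claw":70,"tx":0,"ty":0,"tz":0,"ax":0,"ay":0,"az":0},{"claw":70,"tx":0,"ty":0,"tz":25,"ax":0,"ay":0,"az":0},{"claw":70,"tx":0,"ty":0,"tz":70,"ax":0,"ay":0,"az":0}]' 40
python3 -m inch '[{"claw":85,"tx":0,"ty":0,"tz":30,"ax":0,"ay":0,"az":0},{"claw":85,"tx":0,"ty":40,"tz":45,"ax":0,"ay":0,"az":0},{"claw":85,"tx":-3,"ty":88,"tz":45,"ax":0,"ay":0,"az":0.13},{"claw":85,"tx":-6,"ty":135,"tz":45,"ax":0,"ay":0,"az":0.27},{"claw":85,"tx":-9,"ty":180,"tz":45,"ax":0,"ay":0,"az":0.4}]' 40
python3 -c "
from h import *
s=grab_frame('side');crop(s,'s9.png',200,140,200,250,2);o=observe();print(o['tcp_pos'],o['eef_rot'],o['joints'])"
```

```text
time: 19.5
tcp_pos: [615.5, -307.6, 132.0]
eef_rot: [1.0, 0.003, -0.004, -0.002]
wrist_force: [-0.1, -0.2, 0.3]
opening: 0.82
time: 20.0
tcp_pos: [606.4, -126.0, 177.4]
eef_rot: [0.979, 0.204, -0.004, -0.001]
wrist_force: [-0.1, -0.2, 0.0]
opening: 0.996
[ 605.88215098 -119.76771328  177.68987375] [ 0.97796973  0.2086984  -0.00354042 -0.00276721] [-0.19625157  0.31380393  0.07880175  1.3444863   0.00228367  0.9540428 ]
```

View pics/s9.png

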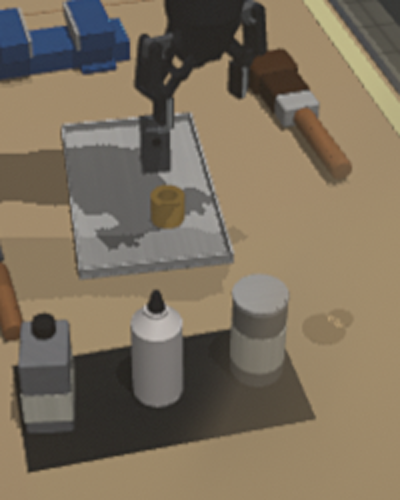

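All three stand upright on the mat at (45,375), (157,350) and (260,330). Next the fork, with the tool turned a quarter.

```bash
python3 -m inch '[{"claw":85,"tx":-3,"ty":40,"tz":0,"ax":0,"ay":0,"az":0.14},{"claw":85,"tx":-6,"ty":80,"tz":0,"ax":0,"ay":0,"az":0.28},{"claw":85,"tx":-9,"ty":120,"tz":0,"ax":0,"ay":0,"az":0.42},{"claw":85,"tx":-11,"ty":150,"tz":0,"ax":0,"ay":0,"az":0.56},{"claw":85,"tx":-12,"ty":164,"tz":0,"ax":0,"ay":0,"az":0.7}]' 40
python3 -m inch '[{"claw":85,"tx":0,"ty":0,"tz":0,"ax":0,"ay":0,"az":0.14},{"claw":85,"tx":0,"ty":0,"tz":0,"ax":0,"ay":0,"az":0.27},{"claw":85,"tx":0,"ty":0,"tz":0,"ax":0,"ay":0,"az":0.32},{"claw":85,"tx":0,"ty":0,"tz":0,"ax":0,"ay":0,"az":0.32},{"claw":85,"tx":0,"ty":0,"tz":0,"ax":0,"ay":0,"az":0.32}]' 40
python3 -c "
from h import *
t=grab_frame('top');crop(t,'t10.png',150,130,200,150,4);s=grab_frame('side');crop(s,'s10.png',200,100,150,150,4);o=observe();print(o['tcp_pos'],o['eef_rot'],o['joints'])
from scipy.spatial.transform import Rotation as Ro
print(Ro.from_quat(o['eef_rot']).as_matrix())"
```

```text
time: 20.55
tcp_pos: [593.6, 46.8, 178.0]
eef_rot: [0.845, 0.535, -0.004, -0.001]
wrist_force: [-0.1, 0.2, 0.6]
opening: 0.999
time: 21.05
tcp_pos: [593.7, 46.8, 178.1]
eef_rot: [0.749, 0.662, -0.004, -0.001]
wrist_force: [0.7, 0.2, 0.2]
opening: 0.992
[593.68146581  46.69393633 178.01858994] [ 0.74929342  0.66222515 -0.00407521 -0.00078598] [ 0.08029247  0.27012577  0.02125373  1.32938784 -0.00363265  0.20351813]
[[ 0.12288249  0.99239549 -0.00714804]
 [ 0.9924083  -0.12291446 -0.00421956]
 [-0.00506607 -0.00657526 -0.99996555]]
```

View pics/t10.png

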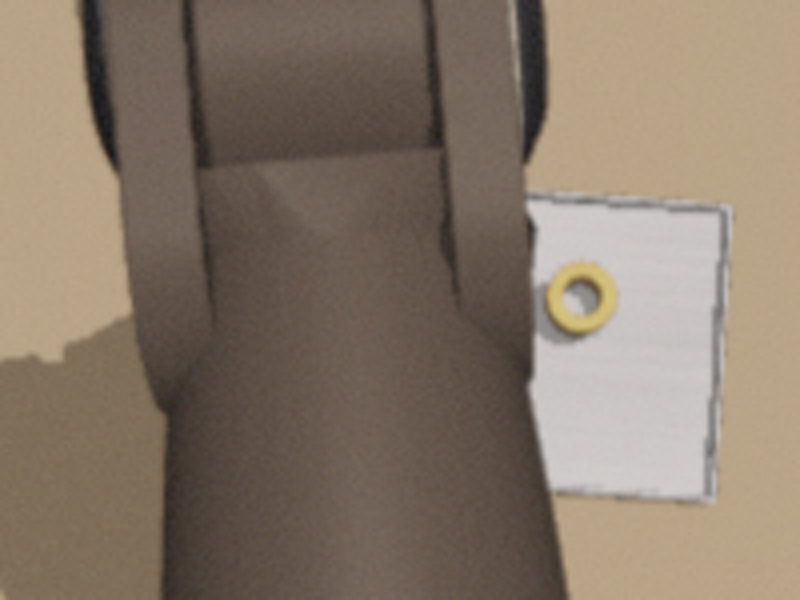

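View pics/s10.png

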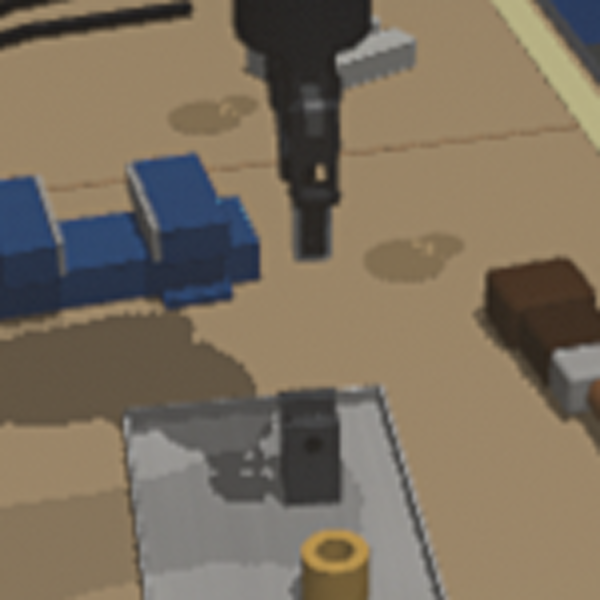

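```bash
python3 -m inch '[{"claw":85,"tx":0.5,"ty":-0.6,"tz":-20,"ax":0.004,"ay":-0.007,"az":0.02},{"claw":85,"tx":0.5,"ty":-0.6,"tz":-55,"ax":0.004,"ay":-0.007,"az":0.02},{"claw":85,"tx":0.5,"ty":-0.6,"tz":-90,"ax":0.004,"ay":-0.007,"az":0.02},{"claw":85,"tx":0.5,"ty":-0.6,"tz":-100,"ax":0.004,"ay":-0.007,"az":0.02},{"claw":85,"tx":0.5,"ty":-0.6,"tz":-100,"ax":0.004,"ay":-0.007,"az":0.02}]' 40
python3 -m inch '[{"claw":85,"tx":0,"ty":0,"tz":0,"ax":0,"ay":0,"az":0},{"claw":85,"tx":0,"ty":0,"tz":0,"ax":0,"ay":0,"az":0}]' 40
python3 -c "
from h import *
s=grab_frame('side');crop(s,'s11.png',200,100,150,150,4);o=observe();print(o['tcp_pos'],o['eef_rot'],o['joints'])"
```

```text
time: 21.65
tcp_pos: [593.0, 45.9, 76.6]
eef_rot: [0.743, 0.669, -0.001, -0.001]
wrist_force: [-0.5, -0.2, -0.7]
opening: 0.997
time: 21.85
tcp_pos: [594.2, 46.0, 78.5]
eef_rot: [0.743, 0.669, -0.0, -0.0]
wrist_force: [-0.6, -0.4, 0.2]
opening: 0.991
[594.15986233  45.99518362  78.43820991] [ 7.42869986e-01  6.69435606e-01 -3.67859542e-04 -1.35915267e-04] [ 7.73737879e-02  2.99107017e-01 -1.61353915e-01  1.11108419e+00
 -2.33400560e-04  1.81272506e-01]
```

View pics/s11.png

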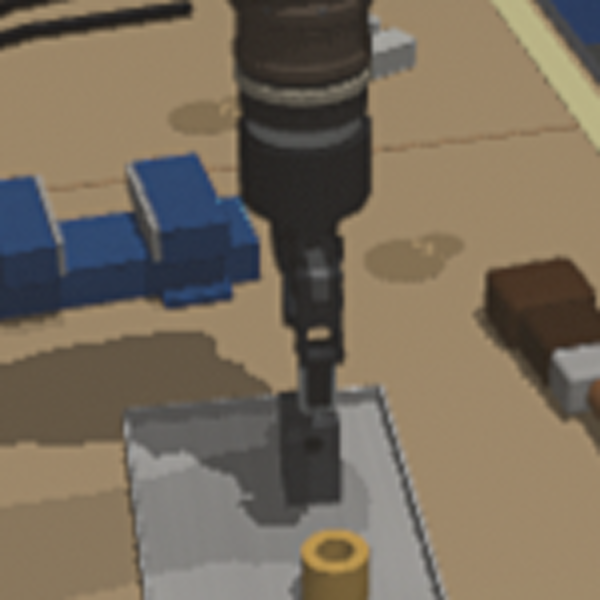

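The near finger is in line with the fork at (312,430), so I can go down and grip.

```bash
python3 -m inch '[{"claw":85,"tx":0,"ty":0,"tz":-12,"ax":0,"ay":0,"az":0},{"claw":85,"tx":0,"ty":0,"tz":-30,"ax":0,"ay":0,"az":0},{"claw":85,"tx":0,"ty":0,"tz":-46,"ax":0,"ay":0,"az":0},{"claw":85,"tx":0,"ty":0,"tz":-55,"ax":0,"ay":0,"az":0},{"claw":85,"tx":0,"ty":0,"tz":-55,"ax":0,"ay":0,"az":0}]' 50
python3 -m inch '[{"claw":65,"tx":0,"ty":0,"tz":0,"ax":0,"ay":0,"az":0},{"claw":48,"tx":0,"ty":0,"tz":0,"ax":0,"ay":0,"az":0},{"claw":35,"tx":0,"ty":0,"tz":0,"ax":0,"ay":0,"az":0},{"claw":28,"tx":0,"ty":0,"tz":0,"ax":0,"ay":0,"az":0},{"claw":28,"tx":0,"ty":0,"tz":0,"ax":0,"ay":0,"az":0}]' 50
python3 -m inch '[{"claw":28,"tx":0,"ty":0,"tz":0,"ax":0,"ay":0,"az":0},{"claw":28,"tx":0,"ty":0,"tz":0,"ax":0,"ay":0,"az":0}]' 50
python3 -c "
from h import *
s=grab_frame('side');crop(s,'s12.png',200,100,150,150,4);o=observe();print(o['tcp_pos'],o['eef_rot'],o['joints'])"
```

```text
time: 22.4
tcp_pos: [593.2, 45.9, 22.0]
eef_rot: [0.743, 0.669, -0.001, -0.001]
wrist_force: [-0.1, -0.4, 0.2]
opening: 0.997
time: 22.9
tcp_pos: [594.0, 45.8, 22.9]
eef_rot: [0.743, 0.669, -0.001, -0.0]
wrist_force: [0.5, -1.6, 4.5]
opening: 0.466
time: 23.1
tcp_pos: [594.0, 45.8, 23.0]
eef_rot: [0.743, 0.669, -0.001, -0.0]
wrist_force: [0.0, 0.0, 2.1]
opening: 0.461
[594.00323983  45.78738859  23.01360199] [ 7.42911329e-01  6.69389523e-01 -6.43708668e-04 -9.82013977e-05] [ 7.72429747e-02  3.34247045e-01 -2.41218533e-01  9.96470653e-01
 -6.29789669e-04  1.81265784e-01]
```

View pics/s12.png

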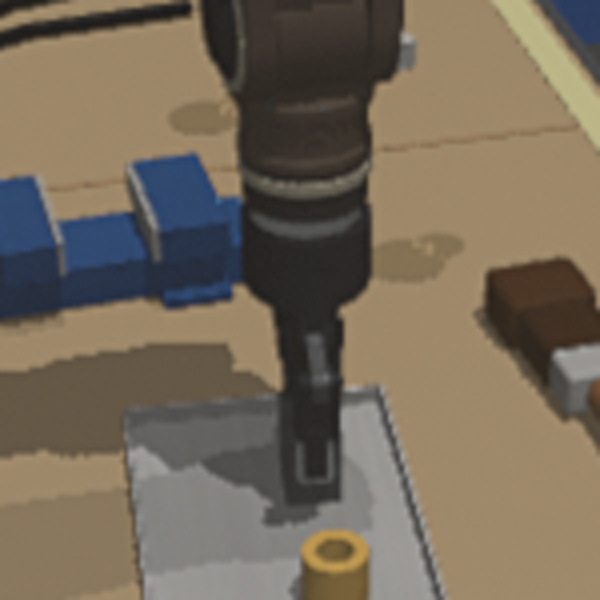

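```bash
python3 -m inch '[{"claw":28,"tx":0,"ty":0,"tz":10,"ax":0,"ay":0,"az":0},{"claw":28,"tx":0,"ty":0,"tz":35,"ax":0,"ay":0,"az":0},{"claw":28,"tx":0,"ty":0,"tz":75,"ax":0,"ay":0,"az":0},{"claw":28,"tx":-5,"ty":15,"tz":110,"ax":0,"ay":0,"az":0},{"claw":28,"tx":-16,"ty":50,"tz":130,"ax":0,"ay":0,"az":0}]' 50
python3 -m inch '[{"claw":28,"tx":-13,"ty":40,"tz":0,"ax":0,"ay":0,"az":0.05},{"claw":28,"tx":-26,"ty":80,"tz":0,"ax":0,"ay":0,"az":0.1},{"claw":28,"tx":-39,"ty":120,"tz":0,"ax":0,"ay":0,"az":0.158},{"claw":28,"tx":-52,"ty":160,"tz":0,"ax":0,"ay":0,"az":0.158},{"claw":28,"tx":-64,"ty":195,"tz":0,"ax":0,"ay":0,"az":0.158}]' 50
```

```text
time: 23.65
tcp_pos: [579.0, 94.6, 155.9]
eef_rot: [0.744, 0.668, 0.0, 0.001]
wrist_force: [1.0, 1.0, -4.6]
opening: 0.46
time: 24.15
tcp_pos: [513.4, 291.3, 155.7]
eef_rot: [0.689, 0.725, -0.0, 0.0]
wrist_force: [-0.1, 0.4, -4.6]
opening: 0.462
```

```bash
python3 -m inch '[{"claw":28,"tx":-9,"ty":25,"tz":0,"ax":0,"ay":0,"az":0},{"claw":28,"tx":-11,"ty":33,"tz":0,"ax":0,"ay":0,"az":0},{"claw":28,"tx":-11,"ty":33.5,"tz":-5,"ax":0,"ay":0,"az":0},{"claw":28,"tx":-11,"ty":33.5,"tz":-15,"ax":0,"ay":0,"az":0},{"claw":28,"tx":-11,"ty":33.5,"tz":-15,"ax":0,"ay":0,"az":0}]' 50
python3 -m inch '[{"claw":28,"tx":0,"ty":0,"tz":0,"ax":0,"ay":0,"az":0},{"claw":28,"tx":0,"ty":0,"tz":0,"ax":0,"ay":0,"az":0}]' 50
python3 -c "
from h import *
s=grab_frame('side');crop(s,'s13.png',140,60,150,150,4);t=grab_frame('top');crop(t,'t13.png',60,150,200,180,3);o=observe();print(o['tcp_pos'],o['eef_rot'],o['joints'])
for X in [(520,325,79),(485,325,79),(502,325,35)]: print(proj(s,X),(proj(s,X)-[140,60]+.5)*4)"
```

```text
time: 24.65
tcp_pos: [501.9, 323.0, 138.5]
eef_rot: [0.689, 0.724, -0.002, 0.0]
wrist_force: [-1.1, -0.9, -4.6]
opening: 0.462
time: 24.85
tcp_pos: [502.1, 321.9, 138.2]
eef_rot: [0.69, 0.724, -0.003, 0.0]
wrist_force: [-0.1, -0.8, -4.7]
opening: 0.461
[502.23647767 322.52920161 138.66214655] [ 6.89709165e-01  7.24083826e-01 -1.96491526e-03  1.40224578e-04] [ 5.71456477e-01  2.78286137e-01 -5.44501789e-02  1.24181265e+00
 -1.19997720e-03  5.22840734e-01]
[228.93219561 144.95748794] [357.72878243 341.82995175]
[216.43256333 146.46299586] [307.73025332 347.85198345]
[223.67715132 159.49011064] [336.7086053  399.96044254]
```

View pics/s13.png

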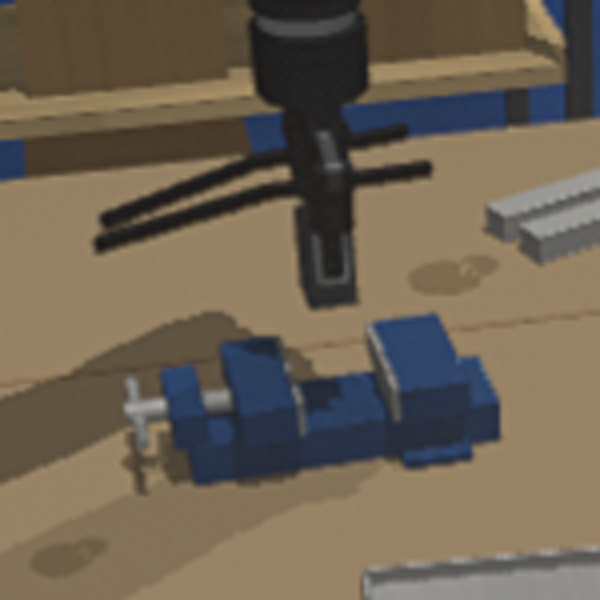

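View pics/t13.png

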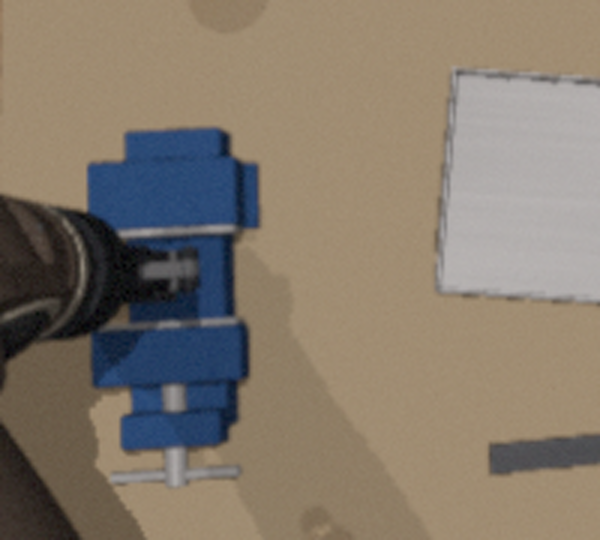

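The side view shows the fork upright above the gap, between the silver jaw plates at about x=300 and x=390. The projected bed centre (337,400) falls in the middle of the gap.

```bash
python3 -m inch '[{"claw":28,"tx":0.2,"ty":2.4,"tz":0,"ax":0,"ay":0,"az":0},{"claw":28,"tx":0.2,"ty":2.4,"tz":-10,"ax":0,"ay":0,"az":0},{"claw":28,"tx":0.2,"ty":2.4,"tz":-25,"ax":0,"ay":0,"az":0},{"claw":28,"tx":0.2,"ty":2.4,"tz":-35,"ax":0,"ay":0,"az":0},{"claw":28,"tx":0.2,"ty":2.4,"tz":-38,"ax":0,"ay":0,"az":0}]' 50
python3 -m inch '[{"claw":28,"tx":0,"ty":0,"tz":0,"ax":0,"ay":0,"az":0},{"claw":28,"tx":0,"ty":0,"tz":0,"ax":0,"ay":0,"az":0}]' 50
python3 -c "
from h import *
s=grab_frame('side');crop(s,'s14.png',140,60,150,150,4);t=grab_frame('top');crop(t,'t14.png',60,150,200,180,3);o=observe();print(o['tcp_pos'],o['eef_rot'])"
```

```text
time: 25.45
tcp_pos: [501.5, 324.5, 98.7]
eef_rot: [0.69, 0.724, -0.003, -0.0]
wrist_force: [-0.4, -0.2, -4.4]
opening: 0.462
time: 25.65
tcp_pos: [501.5, 324.4, 98.8]
eef_rot: [0.69, 0.724, -0.003, -0.0]
wrist_force: [0.6, 0.2, -4.6]
opening: 0.463
[501.83875961 324.64603864  99.28585102] [ 6.89642617e-01  7.24144156e-01 -2.88024847e-03 -7.86108549e-05]
```

View pics/s14.png

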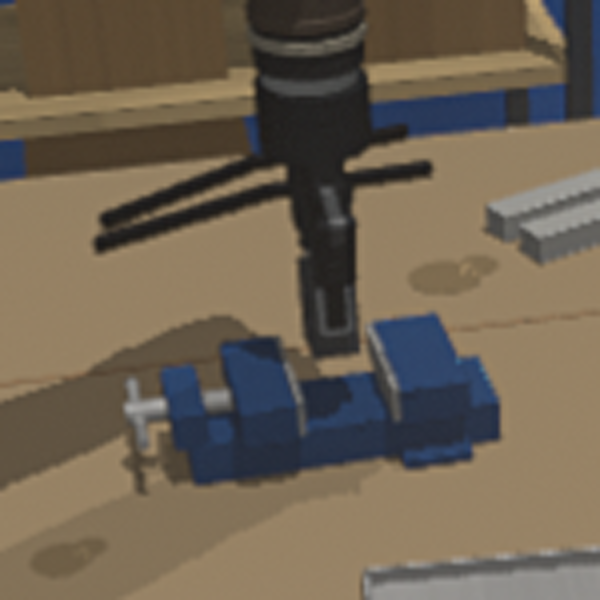

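View pics/t14.png

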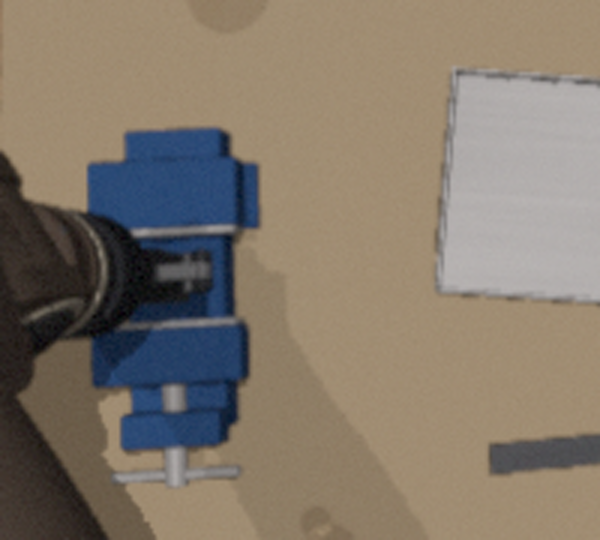

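```bash
python3 -m inch '[{"claw":28,"tx":0.5,"ty":0.3,"tz":-8,"ax":0,"ay":0,"az":0},{"claw":28,"tx":0.5,"ty":0.3,"tz":-18,"ax":0,"ay":0,"az":0},{"claw":28,"tx":0.5,"ty":0.3,"tz":-28,"ax":0,"ay":0,"az":0},{"claw":28,"tx":0.5,"ty":0.3,"tz":-36,"ax":0,"ay":0,"az":0},{"claw":28,"tx":0.5,"ty":0.3,"tz":-38,"ax":0,"ay":0,"az":0}]' 50
python3 -m inch '[{"claw":28,"tx":0,"ty":0,"tz":-1,"ax":0,"ay":0,"az":0},{"claw":28,"tx":0,"ty":0,"tz":-2,"ax":0,"ay":0,"az":0},{"claw":28,"tx":0,"ty":0,"tz":-3,"ax":0,"ay":0,"az":0},{"claw":28,"tx":0,"ty":0,"tz":-4,"ax":0,"ay":0,"az":0},{"claw":28,"tx":0,"ty":0,"tz":-5,"ax":0,"ay":0,"az":0}]' 50
```

```text
time: 26.25
tcp_pos: [501.4, 324.4, 59.4]
eef_rot: [0.69, 0.724, -0.004, -0.0]
wrist_force: [0.8, -0.6, -4.6]
opening: 0.466
time: 26.75
tcp_pos: [501.7, 324.5, 55.1]
eef_rot: [0.69, 0.724, -0.004, -0.0]
wrist_force: [-1.6, -1.9, 4.8]
opening: 0.462
```

```bash
python3 -m inch '[{"claw":50,"tx":0,"ty":0,"tz":0,"ax":0,"ay":0,"az":0},{"claw":65,"tx":0,"ty":0,"tz":0,"ax":0,"ay":0,"az":0},{"claw":70,"tx":0,"ty":0,"tz":0,"ax":0,"ay":0,"az":0},{"claw":70,"tx":0,"ty":0,"tz":15,"ax":0,"ay":0,"az":0},{"claw":70,"tx":0,"ty":0,"tz":50,"ax":0,"ay":0,"az":0}]' 40
python3 -m inch '[{"claw":85,"tx":0,"ty":0,"tz":40,"ax":0,"ay":0,"az":0},{"claw":85,"tx":0,"ty":-20,"tz":60,"ax":0,"ay":0,"az":-0.14},{"claw":85,"tx":5,"ty":-65,"tz":70,"ax":0,"ay":0,"az":-0.28},{"claw":85,"tx":10,"ty":-110,"tz":70,"ax":0,"ay":0,"az":-0.42},{"claw":85,"tx":15,"ty":-155,"tz":70,"ax":0,"ay":0,"az":-0.56}]' 40
python3 -m inch '[{"claw":85,"tx":5,"ty":-48,"tz":0,"ax":0,"ay":0,"az":-0.14},{"claw":85,"tx":10,"ty":-95,"tz":0,"ax":0,"ay":0,"az":-0.28},{"claw":85,"tx":15,"ty":-142,"tz":0,"ax":0,"ay":0,"az":-0.42},{"claw":85,"tx":20,"ty":-190,"tz":0,"ax":0,"ay":0,"az":-0.56},{"claw":85,"tx":25,"ty":-235,"tz":0,"ax":0,"ay":0,"az":-0.7}]' 40
python3 -c "
from h import *
s=grab_frame('side');crop(s,'s15.png',140,60,150,150,4);t=grab_frame('top');crop(t,'t15.png',80,180,100,140,4);o=observe();print(o['tcp_pos'],o['eef_rot'])"
```

```text
time: 27.25
tcp_pos: [500.1, 323.5, 102.8]
eef_rot: [0.69, 0.724, -0.007, -0.001]
wrist_force: [0.7, 0.3, 0.1]
opening: 0.817
time: 27.75
tcp_pos: [515.5, 167.3, 173.7]
eef_rot: [0.864, 0.503, -0.005, -0.002]
wrist_force: [0.9, -0.6, 0.2]
opening: 0.996
time: 28.25
tcp_pos: [540.5, -69.8, 174.2]
eef_rot: [0.985, 0.174, -0.003, -0.004]
wrist_force: [1.5, 0.7, 0.7]
opening: 0.991
[540.83874255 -72.49489164 173.92238785] [ 0.98507234  0.17207658 -0.00348021 -0.00316675]
```

View pics/s15.png

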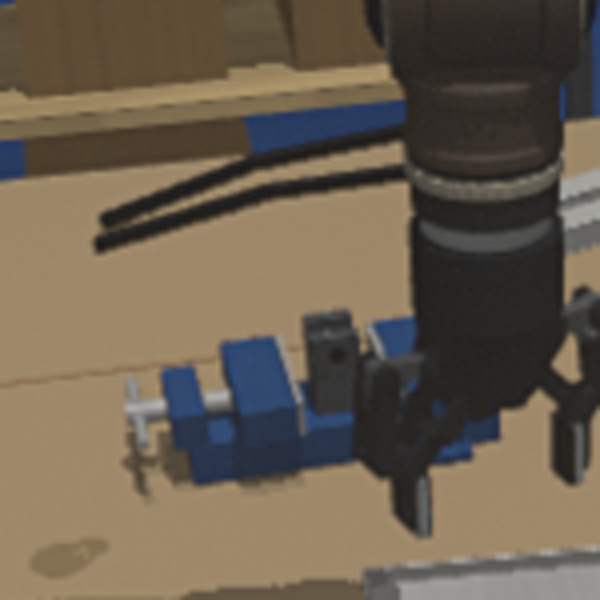

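View pics/t15.png

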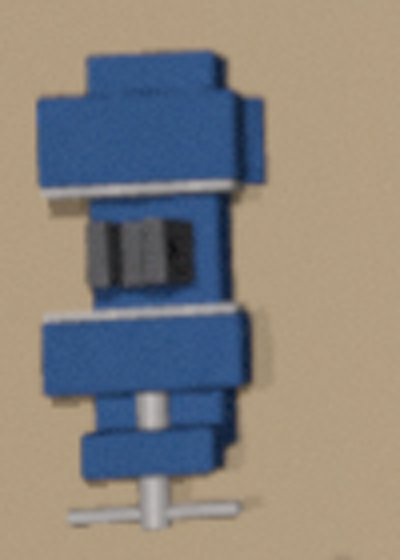

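```bash
python3 -c "
from h import *
t=grab_frame('top')
V=lambda x,y,z:onz(t,((x+.5)/4-.5+80,(y+.5)/4-.5+180),z).round(1)
for p in [(126.5,252),(88,222),(165,220),(165,284),(90,286)]: print(V(*p,95))
"
```

```text
[501.8 324.7  95. ]
[517.5 344.5  95. ]
[518.1 305.3  95. ]
[485.1 304.9  95. ]
[484.5 342.9  95. ]
```

The fork stands centred: its measured top centre is (501.8, 324.7) against the vise centre (502.4, 324.9), and it is square to the jaws. Returning the round tin first.

```bash
cat > st.py <<'E'
from h import *
from scipy.spatial.transform import Rotation as Ro
import sys
grab_frame('top')
o=observe();M=Ro.from_quat(o['eef_rot']).as_matrix()
print(o['tcp_pos'].round(1),'yaw',round(np.arctan2(M[1,0],M[0,0]),3),'ax,ay fix',round(-M[1,2]*-1*-1*-1,4) , round(M[0,2],4))
E
python3 -m inch '[{"claw":85,"tx":13,"ty":-42,"tz":0,"ax":0,"ay":0,"az":-0.1},{"claw":85,"tx":27,"ty":-86,"tz":0,"ax":0,"ay":0,"az":-0.22},{"claw":85,"tx":41,"ty":-130,"tz":0,"ax":0,"ay":0,"az":-0.34},{"claw":85,"tx":55,"ty":-174,"tz":0,"ax":0,"ay":0,"az":-0.34},{"claw":85,"tx":70,"ty":-215,"tz":0,"ax":0,"ay":0,"az":-0.34}]' 40
python3 -m inch '[{"claw":85,"tx":6,"ty":-15,"tz":0,"ax":0,"ay":0,"az":0},{"claw":85,"tx":6,"ty":-20,"tz":0,"ax":0,"ay":0,"az":0},{"claw":85,"tx":6,"ty":-20,"tz":0,"ax":0,"ay":0,"az":0}]' 40
python3 st.py
```

```text
time: 28.9
tcp_pos: [611.4, -285.8, 174.2]
eef_rot: [1.0, 0.006, -0.003, -0.004]
wrist_force: [1.0, 0.7, 0.1]
opening: 0.994
time: 29.2
tcp_pos: [617.6, -305.1, 173.9]
eef_rot: [1.0, 0.007, -0.003, -0.005]
wrist_force: [-0.3, 0.3, -0.2]
opening: 0.997
[ 617.5 -304.5  174.2] yaw 0.014 ax,ay fix 0.0095 -0.0055
```

```bash
sed -i 's/-M\[1,2\]\*-1\*-1\*-1/-M[1,2]/' st.py
python3 -m inch '[{"claw":85,"tx":0,"ty":-4,"tz":0,"ax":-0.0095,"ay":-0.0055,"az":-0.01},{"claw":85,"tx":0,"ty":-4,"tz":-20,"ax":-0.0095,"ay":-0.0055,"az":-0.01},{"claw":85,"tx":0,"ty":-4,"tz":-45,"ax":-0.0095,"ay":-0.0055,"az":-0.01},{"claw":85,"tx":0,"ty":-4,"tz":-60,"ax":-0.0095,"ay":-0.0055,"az":-0.01},{"claw":85,"tx":0,"ty":-4,"tz":-60,"ax":-0.0095,"ay":-0.0055,"az":-0.01}]' 40
python3 -m inch '[{"claw":85,"tx":0,"ty":0,"tz":0,"ax":0,"ay":0,"az":0}]' 40
python3 st.py
```

```text
time: 29.75
tcp_pos: [616.1, -306.5, 112.2]
eef_rot: [1.0, 0.003, -0.002, -0.001]
wrist_force: [-0.2, 1.2, -0.4]
opening: 0.992
time: 29.85
tcp_pos: [616.2, -305.8, 113.3]
eef_rot: [1.0, 0.003, -0.001, -0.001]
wrist_force: [0.4, 0.1, -0.5]
opening: 0.999
[ 616.2 -305.7  113.3] yaw 0.006 ax,ay fix -0.0013 -0.0024
```

```bash
python3 -m inch '[{"claw":80,"tx":1.2,"ty":-2.7,"tz":0,"ax":0,"ay":0,"az":0},{"claw":80,"tx":1.2,"ty":-2.7,"tz":-15,"ax":0,"ay":0,"az":0},{"claw":80,"tx":1.2,"ty":-2.7,"tz":-35,"ax":0,"ay":0,"az":0},{"claw":80,"tx":1.2,"ty":-2.7,"tz":-47,"ax":0,"ay":0,"az":0},{"claw":80,"tx":1.2,"ty":-2.7,"tz":-48,"ax":0,"ay":0,"az":0}]' 40
python3 st.py
```

```text
time: 30.4
tcp_pos: [616.7, -308.1, 63.9]
eef_rot: [1.0, 0.003, -0.002, -0.001]
wrist_force: [0.3, 0.4, 0.2]
opening: 0.937
[ 617.1 -308.3   64.8] yaw 0.006 ax,ay fix -0.0018 -0.0034
```

```bash
python3 -m inch '[{"claw":65,"tx":0.3,"ty":0,"tz":0.3,"ax":0,"ay":0,"az":0},{"claw":50,"tx":0.3,"ty":0,"tz":0.3,"ax":0,"ay":0,"az":0},{"claw":40,"tx":0.3,"ty":0,"tz":0.3,"ax":0,"ay":0,"az":0},{"claw":40,"tx":0.3,"ty":0,"tz":0.3,"ax":0,"ay":0,"az":0},{"claw":40,"tx":0.3,"ty":0,"tz":0.3,"ax":0,"ay":0,"az":0}]' 40
python3 -m inch '[{"claw":40,"tx":0,"ty":0,"tz":0,"ax":0,"ay":0,"az":0},{"claw":40,"tx":0,"ty":0,"tz":0,"ax":0,"ay":0,"az":0}]' 40
python3 st.py
```

```text
time: 30.95
tcp_pos: [617.8, -308.6, 66.5]
eef_rot: [1.0, 0.003, -0.001, -0.0]
wrist_force: [-2.2, 0.1, 6.1]
opening: 0.602
time: 31.15
tcp_pos: [617.8, -308.6, 66.6]
eef_rot: [1.0, 0.003, -0.001, -0.0]
wrist_force: [-1.3, -0.2, 0.8]
opening: 0.603
[ 617.8 -308.6   66.6] yaw 0.006 ax,ay fix -0.0008 -0.0019
```

```bash
python3 -m inch '[{"claw":40,"tx":0,"ty":0,"tz":10,"ax":0,"ay":0,"az":0},{"claw":40,"tx":0,"ty":0,"tz":35,"ax":0,"ay":0,"az":0},{"claw":40,"tx":0,"ty":0,"tz":70,"ax":0,"ay":0,"az":0},{"claw":40,"tx":-4,"ty":20,"tz":80,"ax":0,"ay":0,"az":0},{"claw":40,"tx":-12,"ty":56,"tz":80,"ax":0,"ay":0,"az":0}]' 40
python3 -m inch '[{"claw":40,"tx":-9,"ty":42,"tz":0,"ax":0,"ay":0,"az":0},{"claw":40,"tx":-18,"ty":84,"tz":0,"ax":0,"ay":0,"az":0},{"claw":40,"tx":-27,"ty":126,"tz":0,"ax":0,"ay":0,"az":0},{"claw":40,"tx":-36,"ty":168,"tz":0,"ax":0,"ay":0,"az":0},{"claw":40,"tx":-44,"ty":210,"tz":0,"ax":0,"ay":0,"az":0}]' 40
```

```text
time: 31.7
tcp_pos: [606.9, -253.8, 148.5]
eef_rot: [1.0, 0.002, 0.001, 0.0]
wrist_force: [1.2, 0.5, -4.7]
opening: 0.606
time: 32.2
tcp_pos: [561.4, -41.5, 148.1]
eef_rot: [1.0, 0.002, 0.0, 0.0]
wrist_force: [0.4, 0.2, -4.3]
opening: 0.603
```

```bash
python3 -m inch '[{"claw":40,"tx":-9,"ty":42,"tz":0,"ax":0,"ay":0,"az":0},{"claw":40,"tx":-18,"ty":82,"tz":0,"ax":0,"ay":0,"az":0},{"claw":40,"tx":-24,"ty":110,"tz":0,"ax":0,"ay":0,"az":0},{"claw":40,"tx":-25.5,"ty":121.5,"tz":-5,"ax":0,"ay":0,"az":0},{"claw":40,"tx":-25.5,"ty":121.5,"tz":-10,"ax":0,"ay":0,"az":0}]' 40
python3 -m inch '[{"claw":40,"tx":0,"ty":0,"tz":-5,"ax":0,"ay":0,"az":0},{"claw":40,"tx":0,"ty":0,"tz":-15,"ax":0,"ay":0,"az":0},{"claw":40,"tx":0,"ty":0,"tz":-20,"ax":0,"ay":0,"az":0},{"claw":40,"tx":0,"ty":0,"tz":-20,"ax":0,"ay":0,"az":0}]' 40
python3 st.py
```

```text
time: 32.7
tcp_pos: [535.2, 81.6, 137.6]
eef_rot: [1.0, 0.003, 0.0, 0.0]
wrist_force: [-0.1, -0.3, -4.9]
opening: 0.6
time: 33.1
tcp_pos: [534.6, 80.6, 116.2]
eef_rot: [1.0, 0.002, -0.001, 0.0]
wrist_force: [-0.4, -1.3, -3.9]
opening: 0.605
[535.   80.8 116.9] yaw 0.005 ax,ay fix 0.0007 -0.0007
```

```bash
python3 -m inch '[{"claw":40,"tx":0.8,"ty":-0.5,"tz":-10,"ax":0,"ay":0,"az":0},{"claw":40,"tx":0.8,"ty":-0.5,"tz":-25,"ax":0,"ay":0,"az":0},{"claw":40,"tx":0.8,"ty":-0.5,"tz":-38,"ax":0,"ay":0,"az":0},{"claw":40,"tx":0.8,"ty":-0.5,"tz":-44,"ax":0,"ay":0,"az":0},{"claw":40,"tx":0.8,"ty":-0.5,"tz":-44,"ax":0,"ay":0,"az":0}]' 40
python3 -m inch '[{"claw":40,"tx":0.3,"ty":0,"tz":-1,"ax":0,"ay":0,"az":0},{"claw":40,"tx":0.3,"ty":0,"tz":-2,"ax":0,"ay":0,"az":0},{"claw":40,"tx":0.3,"ty":0,"tz":-4,"ax":0,"ay":0,"az":0},{"claw":40,"tx":0.3,"ty":0,"tz":-5,"ax":0,"ay":0,"az":0},{"claw":40,"tx":0.3,"ty":0,"tz":-6,"ax":0,"ay":0,"az":0}]' 40
python3 st.py
```

```text
time: 33.65
tcp_pos: [535.0, 80.1, 71.6]
eef_rot: [1.0, 0.002, -0.001, 0.0]
wrist_force: [0.2, -0.1, -4.0]
opening: 0.599
time: 34.15
tcp_pos: [535.5, 80.0, 66.6]
eef_rot: [1.0, 0.002, -0.001, 0.001]
wrist_force: [-3.4, -2.2, 9.4]
opening: 0.605
[535.5  80.   66.7] yaw 0.005 ax,ay fix 0.0011 -0.0019
```

```bash
python3 -m inch '[{"claw":60,"tx":0,"ty":0,"tz":0,"ax":0,"ay":0,"az":0},{"claw":75,"tx":0,"ty":0,"tz":0,"ax":0,"ay":0,"az":0},{"claw":75,"tx":0,"ty":0,"tz":0,"ax":0,"ay":0,"az":0},{"claw":75,"tx":0,"ty":0,"tz":25,"ax":0,"ay":0,"az":0},{"claw":75,"tx":0,"ty":0,"tz":70,"ax":0,"ay":0,"az":0}]' 40
python3 -m inch '[{"claw":85,"tx":0,"ty":0,"tz":30,"ax":0,"ay":0,"az":0},{"claw":85,"tx":0,"ty":-40,"tz":45,"ax":0,"ay":0,"az":0},{"claw":85,"tx":-5,"ty":-88,"tz":45,"ax":0,"ay":0,"az":0},{"claw":85,"tx":-7,"ty":-135,"tz":45,"ax":0,"ay":0,"az":0},{"claw":85,"tx":-9,"ty":-184,"tz":45,"ax":0,"ay":0,"az":0}]' 40
python3 -m inch '[{"claw":85,"tx":-2,"ty":-48,"tz":0,"ax":0,"ay":0,"az":0},{"claw":85,"tx":-4,"ty":-95,"tz":0,"ax":0,"ay":0,"az":0},{"claw":85,"tx":-6,"ty":-140,"tz":0,"ax":0,"ay":0,"az":0},{"claw":85,"tx":-8,"ty":-180,"tz":0,"ax":0,"ay":0,"az":0},{"claw":85,"tx":-8,"ty":-200,"tz":0,"ax":0,"ay":0,"az":0}]' 40
python3 st.py
python3 -c "
from h import *
s=grab_frame('side');crop(s,'s20.png',200,140,200,250,2);t=grab_frame('top');crop(t,'t20.png',200,165,140,100,5)
T=lambda x,y,z:onz(t,((x+.5)/5-.5+200,(y+.5)/5-.5+165),z).round(1)"
```

```text
time: 34.7
tcp_pos: [533.4, 79.7, 134.3]
eef_rot: [1.0, 0.002, -0.004, 0.001]
wrist_force: [1.4, -0.3, 0.8]
opening: 0.878
time: 35.2
tcp_pos: [524.3, -105.7, 179.8]
eef_rot: [1.0, 0.003, -0.004, 0.001]
wrist_force: [1.7, -0.2, -0.4]
opening: 0.998
time: 35.7
tcp_pos: [515.8, -308.8, 179.5]
eef_rot: [1.0, 0.002, -0.004, 0.001]
wrist_force: [0.1, -0.4, -0.3]
opening: 0.99
[ 516.  -310.2  179.2] yaw 0.002 ax,ay fix 0.0036 -0.0073
```

View pics/s20.png

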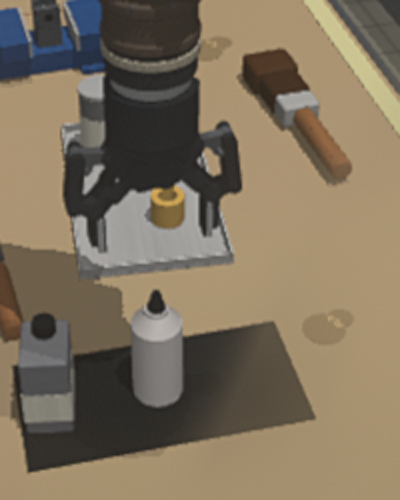

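View pics/t20.png

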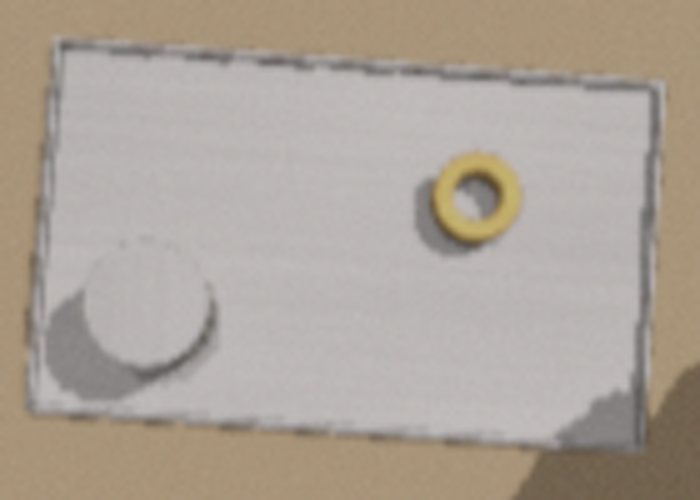

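The round tin is back at its original pixels: centre (148,302), before (148,300). Now the bottle.

```bash
python3 -m inch '[{"claw":85,"tx":1.5,"ty":2,"tz":0,"ax":0.0036,"ay":-0.007,"az":0},{"claw":85,"tx":1.5,"ty":2,"tz":-20,"ax":0.0036,"ay":-0.007,"az":0},{"claw":85,"tx":1.5,"ty":2,"tz":-50,"ax":0.0036,"ay":-0.007,"az":0},{"claw":85,"tx":1.5,"ty":2,"tz":-70,"ax":0.0036,"ay":-0.007,"az":0},{"claw":85,"tx":1.5,"ty":2,"tz":-72,"ax":0.0036,"ay":-0.007,"az":0}]' 30
python3 -m inch '[{"claw":85,"tx":0,"ty":0,"tz":0,"ax":0,"ay":0,"az":0}]' 30
python3 st.py
```

```text
time: 36.35
tcp_pos: [516.6, -301.6, 104.8]
eef_rot: [1.0, 0.003, -0.002, -0.003]
wrist_force: [-1.2, 0.7, 0.1]
opening: 0.994
time: 36.45
tcp_pos: [516.9, -300.4, 105.3]
eef_rot: [1.0, 0.004, -0.002, -0.003]
wrist_force: [0.6, 0.2, -0.2]
opening: 0.997
[ 516.9 -300.3  105.4] yaw 0.008 ax,ay fix -0.0055 -0.004
```

```bash
python3 -m inch '[{"claw":85,"tx":0.5,"ty":-7.7,"tz":0,"ax":-0.005,"ay":-0.003,"az":0},{"claw":85,"tx":0.5,"ty":-7.7,"tz":-8,"ax":-0.005,"ay":-0.003,"az":0},{"claw":85,"tx":0.5,"ty":-7.7,"tz":-25,"ax":-0.005,"ay":-0.003,"az":0},{"claw":85,"tx":0.5,"ty":-7.7,"tz":-42,"ax":-0.005,"ay":-0.003,"az":0},{"claw":85,"tx":0.5,"ty":-7.7,"tz":-46,"ax":-0.005,"ay":-0.003,"az":0}]' 30
python3 -m inch '[{"claw":85,"tx":0,"ty":0,"tz":0,"ax":0,"ay":0,"az":0}]' 30
python3 st.py
```

```text
time: 37.0
tcp_pos: [516.6, -307.7, 57.7]
eef_rot: [1.0, 0.004, -0.001, -0.001]
wrist_force: [0.1, 0.6, -1.1]
opening: 0.997
time: 37.1
tcp_pos: [516.3, -307.8, 57.4]
eef_rot: [1.0, 0.004, -0.002, -0.001]
wrist_force: [-0.2, -0.4, 0.8]
opening: 1.0
[ 516.4 -307.8   57.7] yaw 0.008 ax,ay fix -0.0018 -0.0032
```

```bash
python3 -m inch '[{"claw":65,"tx":0.8,"ty":-0.2,"tz":0.8,"ax":0,"ay":0,"az":0},{"claw":50,"tx":0.8,"ty":-0.2,"tz":0.8,"ax":0,"ay":0,"az":0},{"claw":40,"tx":0.8,"ty":-0.2,"tz":0.8,"ax":0,"ay":0,"az":0},{"claw":35,"tx":0.8,"ty":-0.2,"tz":0.8,"ax":0,"ay":0,"az":0},{"claw":35,"tx":0.8,"ty":-0.2,"tz":0.8,"ax":0,"ay":0,"az":0}]' 30
python3 -m inch '[{"claw":35,"tx":0,"ty":0,"tz":0,"ax":0,"ay":0,"az":0},{"claw":35,"tx":0,"ty":0,"tz":0,"ax":0,"ay":0,"az":0}]' 30
python3 st.py
```

```text
time: 37.65
tcp_pos: [517.7, -308.4, 59.5]
eef_rot: [1.0, 0.004, -0.001, -0.0]
wrist_force: [-1.4, 1.4, 6.8]
opening: 0.559
time: 37.85
tcp_pos: [517.7, -308.4, 59.6]
eef_rot: [1.0, 0.004, -0.001, -0.0]
wrist_force: [-0.3, 0.2, 1.3]
opening: 0.553
[ 517.7 -308.4   59.6] yaw 0.007 ax,ay fix -0.0008 -0.0017
```

```bash
python3 -m inch '[{"claw":35,"tx":0,"ty":0,"tz":10,"ax":0,"ay":0,"az":0},{"claw":35,"tx":0,"ty":0,"tz":35,"ax":0,"ay":0,"az":0},{"claw":35,"tx":0,"ty":10,"tz":65,"ax":0,"ay":0,"az":0},{"claw":35,"tx":1,"ty":35,"tz":75,"ax":0,"ay":0,"az":0},{"claw":35,"tx":3,"ty":70,"tz":75,"ax":0,"ay":0,"az":0}]' 30
python3 -m inch '[{"claw":35,"tx":2,"ty":40,"tz":0,"ax":0,"ay":0,"az":0},{"claw":35,"tx":3,"ty":80,"tz":0,"ax":0,"ay":0,"az":0},{"claw":35,"tx":5,"ty":120,"tz":0,"ax":0,"ay":0,"az":0},{"claw":35,"tx":7,"ty":160,"tz":0,"ax":0,"ay":0,"az":0},{"claw":35,"tx":8,"ty":195,"tz":0,"ax":0,"ay":0,"az":0}]' 30
```

```text
time: 38.4
tcp_pos: [521.8, -239.2, 137.2]
eef_rot: [1.0, 0.003, 0.001, 0.001]
wrist_force: [0.9, 0.9, -2.3]
opening: 0.552
time: 38.9
tcp_pos: [529.5, -42.3, 137.6]
eef_rot: [1.0, 0.003, 0.001, 0.0]
wrist_force: [0.3, -0.9, -1.9]
opening: 0.552
```

```bash
python3 -m inch '[{"claw":35,"tx":0.3,"ty":25,"tz":0,"ax":0,"ay":0,"az":0},{"claw":35,"tx":0.3,"ty":38,"tz":0,"ax":0,"ay":0,"az":0},{"claw":35,"tx":0.3,"ty":42,"tz":-5,"ax":0,"ay":0,"az":0},{"claw":35,"tx":0.3,"ty":42,"tz":-15,"ax":0,"ay":0,"az":0},{"claw":35,"tx":0.3,"ty":42,"tz":-18,"ax":0,"ay":0,"az":0}]' 30
python3 -m inch '[{"claw":35,"tx":0,"ty":0,"tz":0,"ax":0,"ay":0,"az":0},{"claw":35,"tx":0,"ty":0,"tz":0,"ax":0,"ay":0,"az":0}]' 30
python3 st.py
```

```text
time: 39.4
tcp_pos: [529.0, -1.3, 117.9]
eef_rot: [1.0, 0.002, -0.0, 0.001]
wrist_force: [0.2, -0.2, -2.5]
opening: 0.553
time: 39.6
tcp_pos: [528.7, -2.2, 117.4]
eef_rot: [1.0, 0.002, -0.001, 0.001]
wrist_force: [-0.9, 0.0, -0.6]
opening: 0.55
[529.   -2.1 117.7] yaw 0.003 ax,ay fix 0.0012 -0.0008
```

```bash
python3 -m inch '[{"claw":35,"tx":1,"ty":1.8,"tz":-10,"ax":0,"ay":0,"az":0},{"claw":35,"tx":1,"ty":1.8,"tz":-28,"ax":0,"ay":0,"az":0},{"claw":35,"tx":1,"ty":1.8,"tz":-45,"ax":0,"ay":0,"az":0},{"claw":35,"tx":1,"ty":1.8,"tz":-52,"ax":0,"ay":0,"az":0},{"claw":35,"tx":1,"ty":1.8,"tz":-52,"ax":0,"ay":0,"az":0}]' 30
python3 -m inch '[{"claw":35,"tx":0.5,"ty":0,"tz":-1,"ax":0,"ay":0,"az":0},{"claw":35,"tx":0.5,"ty":0,"tz":-2,"ax":0,"ay":0,"az":0},{"claw":35,"tx":0.5,"ty":0,"tz":-4,"ax":0,"ay":0,"az":0},{"claw":35,"tx":0.5,"ty":0,"tz":-5,"ax":0,"ay":0,"az":0},{"claw":35,"tx":0.5,"ty":0,"tz":-6,"ax":0,"ay":0,"az":0}]' 30
python3 st.py
```

```text
time: 40.15
tcp_pos: [529.1, -0.3, 64.5]
eef_rot: [1.0, 0.002, -0.002, 0.001]
wrist_force: [-0.1, 0.2, -1.6]
opening: 0.548
time: 40.65
tcp_pos: [529.9, -0.4, 59.5]
eef_rot: [1.0, 0.002, -0.001, 0.001]
wrist_force: [-4.2, 0.5, 12.4]
opening: 0.557
[ 5.299e+02 -4.000e-01  5.960e+01] yaw 0.003 ax,ay fix 0.0014 -0.002
```

```bash
python3 -m inch '[{"claw":60,"tx":0,"ty":0,"tz":0,"ax":0,"ay":0,"az":0},{"claw":75,"tx":0,"ty":0,"tz":0,"ax":0,"ay":0,"az":0},{"claw":75,"tx":0,"ty":0,"tz":0,"ax":0,"ay":0,"az":0},{"claw":75,"tx":0,"ty":0,"tz":25,"ax":0,"ay":0,"az":0},{"claw":75,"tx":0,"ty":0,"tz":70,"ax":0,"ay":0,"az":0}]' 40
python3 -m inch '[{"claw":85,"tx":0,"ty":0,"tz":35,"ax":0,"ay":0,"az":0},{"claw":85,"tx":-10,"ty":-30,"tz":50,"ax":0,"ay":0,"az":-0.1},{"claw":85,"tx":-26,"ty":-70,"tz":50,"ax":0,"ay":0,"az":-0.176},{"claw":85,"tx":-42,"ty":-112,"tz":50,"ax":0,"ay":0,"az":-0.176},{"claw":85,"tx":-58,"ty":-156,"tz":50,"ax":0,"ay":0,"az":-0.176}]' 40
python3 -m inch '[{"claw":85,"tx":-16,"ty":-42,"tz":0,"ax":0,"ay":0,"az":0},{"claw":85,"tx":-32,"ty":-84,"tz":0,"ax":0,"ay":0,"az":0},{"claw":85,"tx":-46,"ty":-125,"tz":0,"ax":0,"ay":0,"az":0},{"claw":85,"tx":-56,"ty":-150,"tz":0,"ax":0,"ay":0,"az":0},{"claw":85,"tx":-57,"ty":-155,"tz":0,"ax":0,"ay":0,"az":0}]' 40
python3 -m inch '[{"claw":85,"tx":0,"ty":0,"tz":0,"ax":0,"ay":0,"az":0},{"claw":85,"tx":0,"ty":0,"tz":0,"ax":0,"ay":0,"az":0}]' 40
python3 st.py
python3 -c "
from h import *
s=grab_frame('side');crop(s,'s21.png',200,140,200,250,2);t=grab_frame('top');crop(t,'t21.png',200,165,140,100,5)"
```

```text
time: 41.2
tcp_pos: [527.6, -0.4, 127.1]
eef_rot: [1.0, 0.002, -0.004, 0.001]
wrist_force: [0.3, 0.2, 0.3]
opening: 0.876
time: 41.7
tcp_pos: [469.0, -157.5, 177.4]
eef_rot: [0.996, -0.086, -0.004, 0.0]
wrist_force: [1.3, -0.6, 0.2]
opening: 0.995
time: 42.2
tcp_pos: [410.8, -314.9, 177.1]
eef_rot: [0.996, -0.088, -0.004, 0.001]
wrist_force: [-0.5, 0.6, 0.0]
opening: 0.998
time: 42.4
tcp_pos: [411.0, -314.3, 177.0]
eef_rot: [0.996, -0.088, -0.004, 0.0]
wrist_force: [0.5, 0.2, 0.3]
opening: 1.002
[ 411.2 -314.   177. ] yaw -0.175 ax,ay fix -0.0001 -0.0086
```

View pics/s21.png

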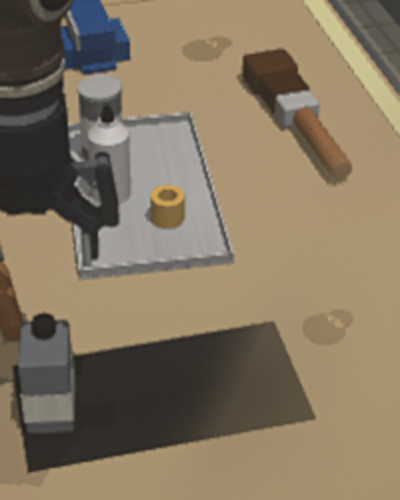

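View pics/t21.png

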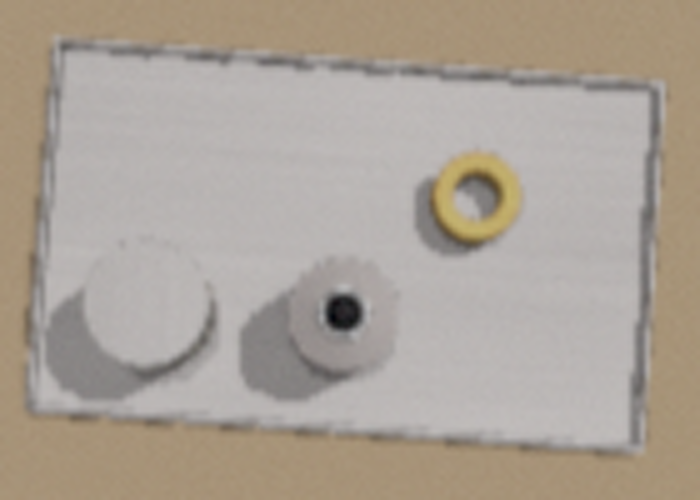

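The bottle's nozzle is at (344,312), exactly where it started, and the round tin is unchanged. Now the square tin, gripped at (414.1, -311.9) with yaw -0.172.

```bash
python3 -m inch '[{"claw":85,"tx":3,"ty":2,"tz":0,"ax":0,"ay":-0.008,"az":0.003},{"claw":85,"tx":3,"ty":2,"tz":-20,"ax":0,"ay":-0.008,"az":0.003},{"claw":85,"tx":3,"ty":2,"tz":-45,"ax":0,"ay":-0.008,"az":0.003},{"claw":85,"tx":3,"ty":2,"tz":-64,"ax":0,"ay":-0.008,"az":0.003},{"claw":85,"tx":3,"ty":2,"tz":-67,"ax":0,"ay":-0.008,"az":0.003}]' 40
python3 -m inch '[{"claw":85,"tx":0,"ty":0,"tz":0,"ax":0,"ay":0,"az":0}]' 40
python3 st.py
```

```text
time: 43.05
tcp_pos: [413.6, -310.2, 108.0]
eef_rot: [0.996, -0.085, -0.002, -0.001]
wrist_force: [-0.3, -0.5, 1.0]
opening: 0.997
time: 43.15
tcp_pos: [413.7, -309.7, 108.1]
eef_rot: [0.996, -0.084, -0.002, -0.001]
wrist_force: [-0.5, -0.3, 0.0]
opening: 0.995
[ 413.8 -309.7  108.3] yaw -0.169 ax,ay fix -0.0025 -0.0031
```

```bash
python3 -m inch '[{"claw":85,"tx":0.4,"ty":-2.2,"tz":0,"ax":-0.002,"ay":-0.003,"az":-0.003},{"claw":85,"tx":0.4,"ty":-2.2,"tz":-15,"ax":-0.002,"ay":-0.003,"az":-0.003},{"claw":85,"tx":0.4,"ty":-2.2,"tz":-33,"ax":-0.002,"ay":-0.003,"az":-0.003},{"claw":85,"tx":0.4,"ty":-2.2,"tz":-45,"ax":-0.002,"ay":-0.003,"az":-0.003},{"claw":85,"tx":0.4,"ty":-2.2,"tz":-46,"ax":-0.002,"ay":-0.003,"az":-0.003}]' 40
python3 -m inch '[{"claw":85,"tx":0,"ty":0,"tz":0,"ax":0,"ay":0,"az":0}]' 40
python3 st.py
```

```text
time: 43.7
tcp_pos: [413.7, -311.5, 61.4]
eef_rot: [0.996, -0.086, -0.001, -0.001]
wrist_force: [-0.1, 0.2, 0.4]
opening: 0.998
time: 43.8
tcp_pos: [413.9, -311.7, 61.9]
eef_rot: [0.996, -0.086, -0.001, -0.001]
wrist_force: [-0.0, -0.2, 0.4]
opening: 0.997
[ 414.  -311.8   62.1] yaw -0.172 ax,ay fix -0.001 -0.0008
```

```bash
python3 -m inch '[{"claw":65,"tx":0,"ty":0,"tz":0,"ax":0,"ay":0,"az":0},{"claw":50,"tx":0,"ty":0,"tz":0,"ax":0,"ay":0,"az":0},{"claw":40,"tx":0,"ty":0,"tz":0,"ax":0,"ay":0,"az":0},{"claw":30,"tx":0,"ty":0,"tz":0,"ax":0,"ay":0,"az":0},{"claw":30,"tx":0,"ty":0,"tz":0,"ax":0,"ay":0,"az":0}]' 40
python3 -m inch '[{"claw":30,"tx":0,"ty":0,"tz":0,"ax":0,"ay":0,"az":0},{"claw":30,"tx":0,"ty":0,"tz":0,"ax":0,"ay":0,"az":0}]' 40
python3 st.py
python3 -m inch '[{"claw":30,"tx":0,"ty":0,"tz":10,"ax":0,"ay":0,"az":0},{"claw":30,"tx":0,"ty":0,"tz":35,"ax":0,"ay":0,"az":0},{"claw":30,"tx":5,"ty":10,"tz":65,"ax":0,"ay":0,"az":0},{"claw":30,"tx":20,"ty":40,"tz":75,"ax":0,"ay":0,"az":0},{"claw":30,"tx":37,"ty":77,"tz":75,"ax":0,"ay":0,"az":0}]' 40
```

```text
time: 44.35
tcp_pos: [414.1, -312.0, 62.7]
eef_rot: [0.996, -0.086, -0.0, -0.0]
wrist_force: [-2.0, 1.1, 5.3]
opening: 0.507
time: 44.55
tcp_pos: [414.1, -312.0, 62.7]
eef_rot: [0.996, -0.086, -0.0, -0.0]
wrist_force: [-1.1, 0.1, 2.3]
opening: 0.504
[ 414.1 -312.    62.7] yaw -0.172 ax,ay fix -0.0005 -0.0002
time: 45.1
tcp_pos: [452.1, -235.5, 139.8]
eef_rot: [0.996, -0.087, 0.001, 0.0]
wrist_force: [0.8, -0.3, -5.0]
opening: 0.51
```

```bash
python3 -m inch '[{"claw":30,"tx":17,"ty":37,"tz":0,"ax":0,"ay":0,"az":0},{"claw":30,"tx":34,"ty":74,"tz":0,"ax":0,"ay":0,"az":0},{"claw":30,"tx":51,"ty":111,"tz":0,"ax":0,"ay":0,"az":0},{"claw":30,"tx":66,"ty":144,"tz":0,"ax":0,"ay":0,"az":0},{"claw":30,"tx":71,"ty":155,"tz":0,"ax":0,"ay":0,"az":0}]' 40
python3 -m inch '[{"claw":30,"tx":0,"ty":0,"tz":-5,"ax":0,"ay":0,"az":0},{"claw":30,"tx":0,"ty":0,"tz":-15,"ax":0,"ay":0,"az":0},{"claw":30,"tx":0,"ty":0,"tz":-20,"ax":0,"ay":0,"az":0},{"claw":30,"tx":0,"ty":0,"tz":-20,"ax":0,"ay":0,"az":0}]' 40
python3 st.py
```

```text
time: 45.6
tcp_pos: [523.8, -77.5, 139.5]
eef_rot: [0.996, -0.086, 0.001, -0.0]
wrist_force: [0.4, -0.4, -4.1]
opening: 0.512
time: 46.0
tcp_pos: [522.4, -78.5, 117.9]
eef_rot: [0.996, -0.086, -0.001, -0.0]
wrist_force: [0.6, 0.4, -4.1]
opening: 0.507
[522.8 -78.5 118.6] yaw -0.173 ax,ay fix -0.0002 -0.0001
```

```bash
python3 -m inch '[{"claw":30,"tx":0.8,"ty":-0.6,"tz":-10,"ax":0,"ay":0,"az":0},{"claw":30,"tx":0.8,"ty":-0.6,"tz":-28,"ax":0,"ay":0,"az":0},{"claw":30,"tx":0.8,"ty":-0.6,"tz":-43,"ax":0,"ay":0,"az":0},{"claw":30,"tx":0.8,"ty":-0.6,"tz":-50,"ax":0,"ay":0,"az":0},{"claw":30,"tx":0.8,"ty":-0.6,"tz":-50,"ax":0,"ay":0,"az":0}]' 40
python3 -m inch '[{"claw":30,"tx":0.5,"ty":0,"tz":-1,"ax":0,"ay":0,"az":0},{"claw":30,"tx":0.5,"ty":0,"tz":-2,"ax":0,"ay":0,"az":0},{"claw":30,"tx":0.5,"ty":0,"tz":-4,"ax":0,"ay":0,"az":0},{"claw":30,"tx":0.5,"ty":0,"tz":-5,"ax":0,"ay":0,"az":0},{"claw":30,"tx":0.5,"ty":0,"tz":-6,"ax":0,"ay":0,"az":0}]' 40
python3 st.py
```

```text
time: 46.55
tcp_pos: [522.7, -79.3, 67.4]
eef_rot: [0.996, -0.087, -0.001, -0.0]
wrist_force: [-0.7, -0.3, -3.5]
opening: 0.508
time: 47.05
tcp_pos: [523.5, -79.3, 62.7]
eef_rot: [0.996, -0.087, -0.001, -0.0]
wrist_force: [-5.2, 0.5, 11.5]
opening: 0.512
[523.4 -79.3  62.7] yaw -0.174 ax,ay fix -0.0002 -0.0011
```

Down on the tray. I'll release, lift straight up, and retreat towards the mat side to check.

```bash
python3 -m inch '[{"claw":60,"tx":0,"ty":0,"tz":0,"ax":0,"ay":0,"az":0},{"claw":75,"tx":0,"ty":0,"tz":0,"ax":0,"ay":0,"az":0},{"claw":75,"tx":0,"ty":0,"tz":0,"ax":0,"ay":0,"az":0},{"claw":75,"tx":0,"ty":0,"tz":25,"ax":0,"ay":0,"az":0},{"claw":75,"tx":0,"ty":0,"tz":70,"ax":0,"ay":0,"az":0}]' 40
python3 -m inch '[{"claw":75,"tx":0,"ty":0,"tz":40,"ax":0,"ay":0,"az":0},{"claw":75,"tx":-10,"ty":-40,"tz":70,"ax":0,"ay":0,"az":0},{"claw":75,"tx":-25,"ty":-85,"tz":80,"ax":0,"ay":0,"az":0},{"claw":75,"tx":-40,"ty":-130,"tz":80,"ax":0,"ay":0,"az":0},{"claw":75,"tx":-60,"ty":-175,"tz":80,"ax":0,"ay":0,"az":0}]' 40
python3 -m inch '[{"claw":75,"tx":-15,"ty":-40,"tz":0,"ax":0,"ay":0,"az":0},{"claw":75,"tx":-30,"ty":-70,"tz":0,"ax":0,"ay":0,"az":0},{"claw":75,"tx":-35,"ty":-80,"tz":0,"ax":0,"ay":0,"az":0},{"claw":75,"tx":-35,"ty":-80,"tz":0,"ax":0,"ay":0,"az":0},{"claw":75,"tx":-35,"ty":-80,"tz":0,"ax":0,"ay":0,"az":0}]' 40
python3 -m inch '[{"claw":75,"tx":0,"ty":0,"tz":0,"ax":0,"ay":0,"az":0},{"claw":75,"tx":0,"ty":0,"tz":0,"ax":0,"ay":0,"az":0}]' 40
python3 -c "
from h import *
s=grab_frame('side');crop(s,'s30.png',140,120,200,170,4);t=grab_frame('top');crop(t,'t30.png',200,165,140,100,5);cv2.imwrite('pics/t30f.png',t['frame'][:,:,::-1])
T=lambda x,y,z:onz(t,((x+.5)/5-.5+200,(y+.5)/5-.5+165),z).round(1)
a=cv2.imread('pics/top0.png');d=cv2.absdiff(a[165:265,200:340],t['frame'][165:265,200:340,::-1]).max(2)
cv2.imwrite('pics/diff.png',cv2.resize(np.minimum(d.astype(int)*3,255).astype(np.uint8),None,fx=5,fy=5))"
```

```text
time: 47.6
tcp_pos: [521.4, -79.0, 130.4]
eef_rot: [0.996, -0.087, -0.004, -0.0]
wrist_force: [1.0, 0.0, 0.6]
opening: 0.882
time: 48.1
tcp_pos: [461.4, -255.7, 211.2]
eef_rot: [0.996, -0.086, -0.003, 0.0]
wrist_force: [0.6, 0.1, -0.2]
opening: 0.879
time: 48.6
tcp_pos: [426.8, -335.0, 211.1]
eef_rot: [0.996, -0.086, -0.003, -0.0]
wrist_force: [0.1, -0.1, -0.9]
opening: 0.877
time: 48.8
tcp_pos: [427.5, -333.8, 211.2]
eef_rot: [0.996, -0.085, -0.003, -0.0]
wrist_force: [-0.0, -0.6, 0.4]
opening: 0.878
```

View pics/s30.png

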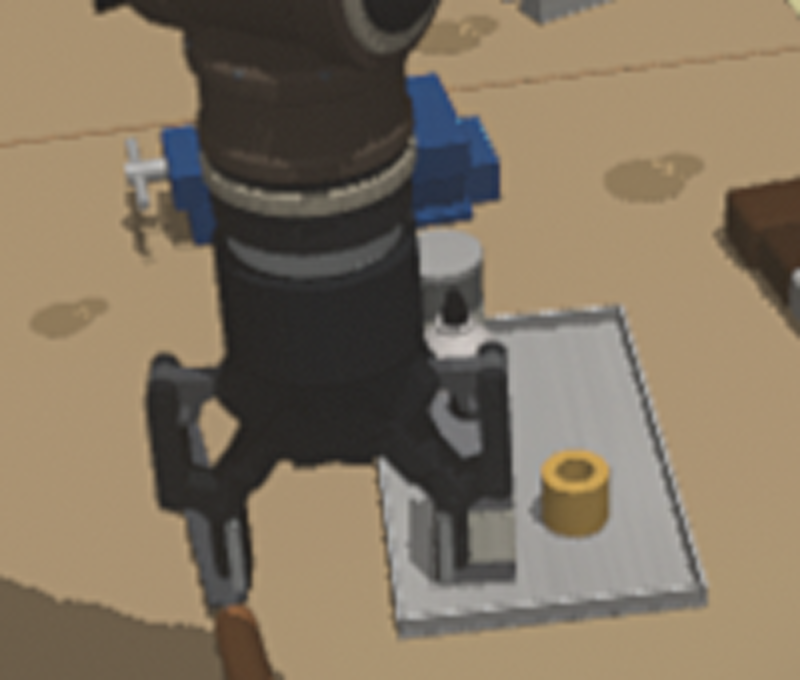

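View pics/t30.png

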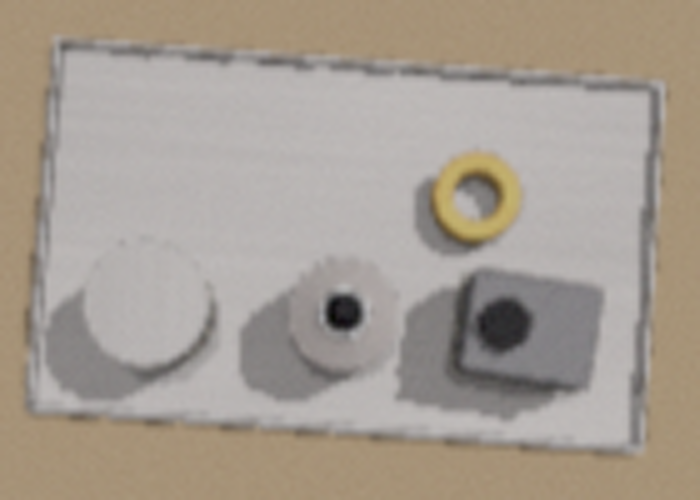

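View pics/t30f.png

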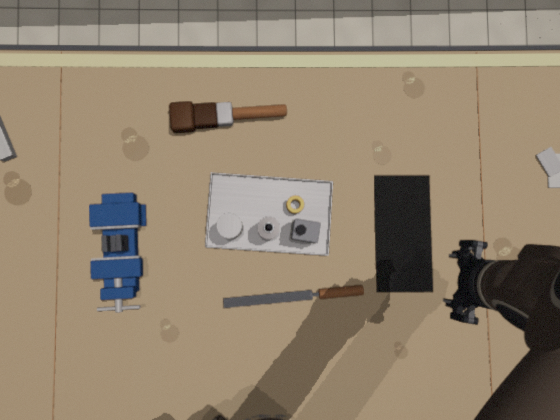

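View pics/diff.png

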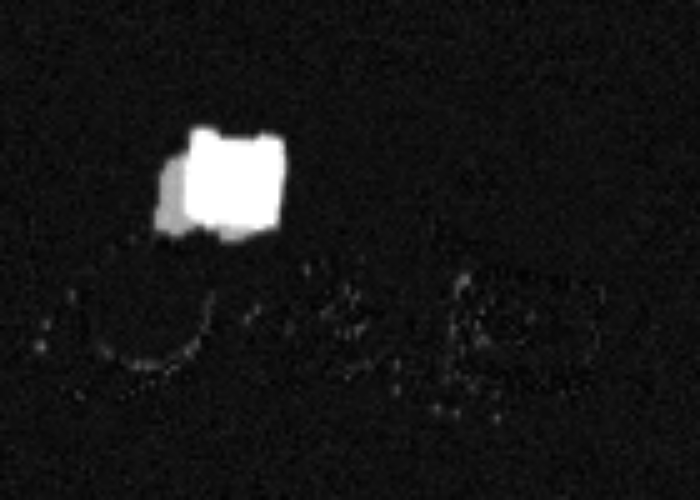

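The before/after difference image shows only the fork missing from the tray. The tins and bottle line up with their starting pixels to within about a pixel. In the pictures the bush, file and brush haven't moved, and the fork stands in the vise. Handing in.

```bash
python3 -c "
from station import *
o=observe();print(o['wrist_force'],abs(o['qvel']).max());print(hand_in())"
```

```text
[-0.0842724   0.80752521 -0.01693086] 0.0065795721161227665
the job is handed in; nothing more can be done
None
```

The job is done and handed in at about 49 s. I moved the square tin, bottle and round tin onto the mat and set the fork end in the vise. Then I put the round tin, bottle and square tin back on their own spots in the tray.

- **Fork end:** after release I measured its top centre about 0.6 mm from the vise centre, upright and with its slot running jaw to jaw. The last top picture still shows it standing there.
- **Tins and bottle:** a before/after difference of the top picture over the tray shows all three upright and within about a pixel (roughly 2 mm) of where they started. The only real change there is the missing fork.
- **Bystanders:** the bush shows no change in that difference image. The file and brush look unmoved by eye in the full top view.
- **Robot:** when I handed in, the arm was clear and practically still, with the fingers open.

No check failed or disagreed. The last side view was partly blocked by the arm: it hid the fork and part of the front row, so for those the final check rests on the top view.

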